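# Nest the measuring pans on the drip tray with handles fanned

## Task

Stack the three steel measuring pans away on the round drip tray: the large one standing flat in the tray, the medium one nested in it and the small one in that, each sitting level on the bottom of the one below. Fan the handles out, each turned about 45 degrees from the handle below and both turned the same way round, so that a hand can take any of them. Set the pans down rather than dropping them, let go, and leave the bottles, the tin and the label roll where they stand.

Things in the scene. Friction and masses are not known exactly. Their poses are not given: they have to be found in the camera images.
- large_pan: The widest and lowest steel measuring pan, open-topped, straight-walled: outside diameter 130 mm, height 52 mm, wall 3 mm, bottom 4 mm thick, about 240 g. Starts upright on the bench. Origin at the centre of its underside, z up. Its level handle runs along its +x to 130 mm from the pan's axis: a bar 16 mm wide, 14 mm tall, centre line 45 mm above the underside.
- medium_pan: The middle steel measuring pan, open-topped, straight-walled: outside diameter 104 mm, height 62 mm, wall 3 mm, bottom 4 mm thick, about 180 g. Starts upright on the bench. Origin at the centre of its underside, z up. Its level handle runs along its +x to 130 mm from the pan's axis: a bar 16 mm wide, 14 mm tall, centre line 57 mm above the underside. Nested, it clears the large rim by 2 mm.
- small_pan: The narrowest and tallest steel measuring pan, open-topped, straight-walled: outside diameter 80 mm, height 72 mm, wall 3 mm, bottom 4 mm thick, about 130 g. Starts upright on the bench. Origin at the centre of its underside, z up. Its level handle runs along its +x to 130 mm from the pan's axis: a bar 16 mm wide, 14 mm tall, centre line 67 mm above the underside. Nested, it clears the medium rim by 2 mm.
- large_pan_tip (a point): Outer end of the large pan's handle, at [130, 0, 45] mm in the pan's frame.
- medium_pan_tip (a point): Outer end of the medium pan's handle, at [130, 0, 57] mm in the pan's frame.
- small_pan_tip (a point): Outer end of the small pan's handle, at [130, 0, 67] mm in the pan's frame.
- drip_tray: Round dark steel drip tray fixed to the bench: outside diameter 176 mm, flat floor 3 mm above the bench and 166 mm across, lip 5 mm thick and 10 mm high all round. Origin at the centre of its underside, on the bench.
- bottle_a: Full green glass oil bottle standing upright, 58 mm diameter, 200 mm tall, loose; leave alone. Origin at the centre of its underside, z up.
- bottle_b: Full green glass oil bottle standing upright, 58 mm diameter, 200 mm tall, loose; leave alone. Origin at the centre of its underside, z up.
- oil_tin: Green rectangular oil tin standing upright, 66 mm along its x, 92 mm along its y, 185 mm tall with its cap, loose; leave alone. Origin at the centre of its underside.
- label_roll: Roll of white labels standing on end, 72 mm diameter, 60 mm tall, loose; leave alone. Origin at the centre of its underside.
Mind the look-alikes: they are no part of the job. Leave any red look-alike of the small_pan alone.

How it is judged (in metres and radians):
At the end, for the whole second after the job is handed in: Large pan flat in the tray, under 22 mm off centre; medium on its bottom and small on the medium's, each under 15 mm off axis and within 4 deg of level; next handles 25-70 deg apart, turning one way (large and small handle ends over 110 mm apart); all at rest, released (z of large_pan in the frame of drip_tray below 0.007 m and horizontal distance between large_pan and drip_tray below 0.022 m and z of medium_pan in the frame of large_pan between 0 and 0.008 m and horizontal distance between medium_pan and large_pan below 0.015 m and z of small_pan in the frame of medium_pan between 0 and 0.008 m and horizontal distance between small_pan and medium_pan below 0.015 m and angle between each of large_pan, medium_pan, small_pan's own z axis and vertical below 0.07 rad and linear speed of each of large_pan, medium_pan, small_pan below 0.02 m/s and angle between the x axis of large_pan and the x axis of medium_pan, either way round between 0.44 and 1.22 rad and horizontal distance between large_pan_tip and medium_pan_tip below 0.185 m and angle between the x axis of medium_pan and the x axis of small_pan, either way round between 0.44 and 1.22 rad and horizontal distance between medium_pan_tip and small_pan_tip below 0.185 m and horizontal distance between large_pan_tip and small_pan_tip above 0.11 m); the robot touches nothing.
It fails at once if a bottle, the oil tin or the label roll was pushed more than 30 mm or tipped (distance of any of bottle_a, bottle_b, oil_tin, label_roll from where it was at the start of the episode above 0.03 m or angle between any of bottle_a, bottle_b, oil_tin, label_roll's own z axis and vertical above 0.5 rad).
It fails at once if a pan was dropped or flung (faster than 0.7 m/s while not held) ((linear speed of large_pan above 0.7 m/s and contact force between large_pan and the fingers below 0.1 N) or (linear speed of medium_pan above 0.7 m/s and contact force between medium_pan and the fingers below 0.1 N) or (linear speed of small_pan above 0.7 m/s and contact force between small_pan and the fingers below 0.1 N)).
It also fails if it takes over 72 s, if anything falls off the work surface, if the arm or the gripper's body presses on something with over 40 N, if the wrist force passes 120 N, or if a joint passes its speed limit or range.

## Robot

A 6-joint arm with a two-finger parallel gripper is mounted at the origin on the work surface. World frame = base frame: x ahead of the robot, y to its left, z up, the work surface at z = 0. Lengths are in mm, angles in rad, forces in N, time in s.
With the tool pointing down it reaches from about 350 to 975 mm from the base axis. Payload 7.1 kg.
Tool frame: the origin (TCP) lies at the very end of the fingers, on their centre line; the grasp point (between the pads) lies 19 mm behind it; z points along the fingers, x is the direction in which the jaws open and shut, and the axes are right-handed (so a half turn about z gives the same grasp; the last joint's range is limited). The gripper opens to 88 mm and grips with 3 to 60 N. Pads are 20 mm wide; open, the fingers measure 115 mm over their backs; the gripper's body (75 mm by 178 mm) begins 61 mm behind the grasp point.
Start: joints at [-1.217, 0.423, 1.63, -0, 1.089, -0.019], TCP at [227.657, -582.046, 222.675] pointing down, gripper open.
Joint ranges: [-3, 3], [-0.9, 2.11], [0.09, 2.58], [-1.31, 4.45], [0.11, 2.69], [-2.54, 2.54]. Speed limits (rad/s): [2.39, 2.39, 3.01, 3.14, 3.14, 3.14].

## Interface

Orientations are given as a rotation vector (axis times angle).
In Python, from workcell import * gives the robot as it stands.
- The arm moves only by the tool arm_command, never from a script. Its argument "increments" is a list of rows, each a list of 2 entries, a list of its own where there are three numbers: the shift along the tool's x, y, z in cm, then the turn about the tool's z in degrees. In form: [[[dx, dy, dz], turn], ...]. A call has 1 to 20 rows; each row shifts and turns the pose as measured when the row begins, along the tool's axes as they then stand; what a row does not reach is not made up. A row lasts 1/10 s, in which the tool goes at most 50 mm and 8.59 degrees, less where a joint would pass 70% of its speed; a pose out of reach is approached as far as the arm can. A call is refused whole if a number of a shift passes 5 or a number of a turn 8.59, either way. A call with a gripper value outside its range is refused whole. "gripper" is the opening, from 0 (shut) to 1 (fully open), set as the call begins (left out, the last holds). The fingers move at their own pace and stop on an object; the grip force is fixed at half the most. Time passes only in rows, so rows that do not move let the fingers close. It gives the time, the measured TCP pose, the force and the opening at its end, in the units of the state.
- get_obs(): the state, without advancing time (a new reading comes with each control period).
- get_image(name): name is "side" or "top" or "wrist"; returns the picture (384x512x3 uint8, red, green, blue); there is no depth.
- camera_params(name): a dict with "K" (3x3 intrinsics, pixels), "k1" (the pictures are not rectified: a ray, as slopes to the right and down, at radius r is drawn at 1 + k1 r^2 times it, then the intrinsics apply), "rvec" (rotation vector, rad) and "tvec" (3), from world to camera coordinates, as OpenCV has them; the wrist camera has in their place "T_tool_cam" (4x4, takes a point from camera to tool coordinates, whose origin is the TCP and whose axes are the tool frame's). Camera axes: x right, y down, z forward; pixel columns grow to the right and rows downward; lengths in mm; the calibration is good to about 2 mm. A picture is of the moment at which its call begins: read the wrist's pose just before it. camera_params takes no time and is no camera call.
- close_job(): hands the job in, once; it reports no verdict.
The state is a dict: "t": time; "qpos": joint angles; "qvel": joint speeds; "joint_torque": joint torques, N m; "ee_pos": TCP position; "orientation": TCP orientation; "ft_force": force on the tool from outside, world axes, zero at the start; "moment": the same for the moment, N m; "width": finger opening in mm.
Only numpy, scipy, OpenCV 4.12 (cv2) and the standard library are available. Lean on these libraries where they do the work, as an engineer would, in place of code of your own. Each camera call takes 0.05 s, during which the arm holds its last target.

## Working session

There is one attempt and no reset: what is moved stays moved. The work goes in short steps, Python scripts to look and compute and a tool call to move; the robot and the scene stay as the last step left them, time stands still between calls to the robot, and variables do not carry over. Pictures are saved under pics/ and viewed, and the job is handed in when it is done.

Besides the shell and the picture viewer there is one more tool, called after "Call:" as name(argument=value, ...), one argument or row to a line, values as JSON. arm_command: Moves the arm, as the interface text tells. Its arguments: {"type":"object","properties":{"increments":{"type":"array","items":{"type":"array"}},"gripper":{"type":"number"}},"required":["increments"]}

```bash
ls; mkdir -p pics; python3 - <<'E'
from workcell import *
import cv2
print(get_obs())
for n in ["side","top","wrist"]:
    im=get_image(n); cv2.imwrite(f"pics/{n}0.png",im[:,:,::-1]); print(n,camera_params(n))
E
```

```text
pics
{'t': 0.0, 'qpos': array([-1.21700024e+00,  4.23816513e-01,  1.63070187e+00, -7.19520371e-06,
        1.08860205e+00, -1.90240513e-02]), 'qvel': array([-4.49420442e-04,  1.37249684e-03, -4.10507605e-05,  7.83985702e-04,
        1.24191396e-03,  8.87014235e-06]), 'joint_torque': array([-6.59855559e-04, -5.44623649e+01, -2.73664874e+01,  6.42961124e-02,
        2.27381196e-02, -1.19952456e-04]), 'ee_pos': array([ 227.46429442, -581.53139614,  221.91222734]), 'orientation': array([-2.59393760e+00,  1.77075116e+00,  1.96118734e-03]), 'ft_force': array([ 0.07257367,  0.7524384 , -0.57812375]), 'moment': array([-0.02648293, -0.00704998, -0.0278774 ]), 'width': 87.8425810854424}
side {'K': array([[422.23755278,   0.        , 256.95874178],
       [  0.        , 422.23755278, 186.08959368],
       [  0.        ,   0.        ,   1.        ]]), 'k1': -0.0717169262456762, 'rvec': array([ 0.4943082 , -2.73003091,  1.15451818]), 'tvec': array([ 538.87276449,  195.4707447 , 1010.15669286])}
top {'K': array([[364.71188206,   0.        , 257.64140201],
       [  0.        , 364.71188206, 184.94434314],
       [  0.        ,   0.        ,   1.        ]]), 'k1': 0.006670800270400727, 'rvec': array([ 2.22328029, -2.18043554,  0.04099791]), 'tvec': array([ -1.92095996, 567.98760497, 995.06552331])}
wrist {'K': array([[288.25789756,   0.        , 257.15084081],
       [  0.        , 288.25789756, 190.41740751],
       [  0.        ,   0.        ,   1.        ]]), 'k1': 0.00565220232404926, 'T_tool_cam': array([[ 9.99999410e-01,  6.63711733e-04, -8.60509145e-04,
        -3.65388800e-01],
       [-4.14624925e-04,  9.64950638e-01,  2.62431121e-01,
        -7.11361311e+01],
       [ 1.00452746e-03, -2.62430610e-01,  9.64950344e-01,
        -1.60896494e+02],
       [ 0.00000000e+00,  0.00000000e+00,  0.00000000e+00,
         1.00000000e+00]])}
```

View pics/top0.png

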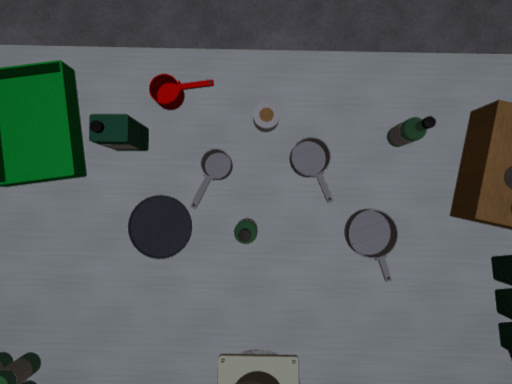

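View pics/side0.png

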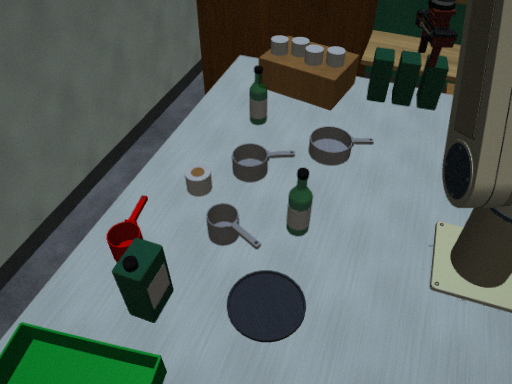

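View pics/wrist0.png

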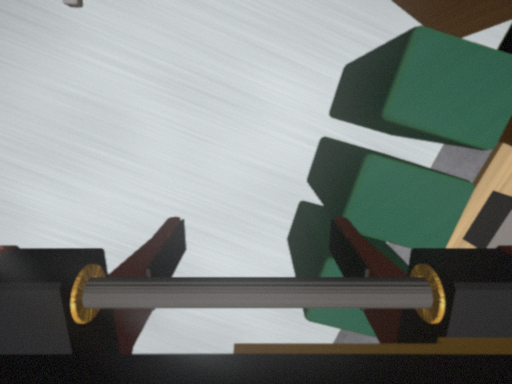

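The tray is at top-view pixel (160,226). What could be taken for the pans:

| Top-view pixel | What it is |
|---|---|
| (217,165) | Steel, small |
| (310,157) | Steel, medium |
| (370,232) | Steel, large |
| (170,92) | Red look-alike, leave alone |
| (266,116) | Label roll, leave alone |

Next I'll check the steel pans in close crops.

```bash
cat > h.py <<'E'
import numpy as np, cv2
from workcell import *
from scipy.spatial.transform import Rotation as R
def cam(name,obs=None):
    p=camera_params(name)
    if name=="wrist":
        T=np.eye(4);T[:3,:3]=R.from_rotvec(obs['orientation']).as_matrix();T[:3,3]=obs['ee_pos']
        W=T@p['T_tool_cam']; return p['K'],p['k1'],W[:3,:3],W[:3,3]
    Rm=R.from_rotvec(p['rvec']).as_matrix()
    return p['K'],p['k1'],Rm.T,-Rm.T@p['tvec']
def und(c,px):
    K,k1=c[0],c[1]
    px=np.atleast_2d(np.asarray(px,float))
    return cv2.undistortPoints(px[:,None,:],K,np.array([k1,0,0,0.]))[:,0]
def toplane(c,px,z):
    d=np.c_[und(c,px),np.ones(len(np.atleast_2d(px)))]@c[2].T
    return c[3]+d*((z-c[3][2])/d[:,2:3])
E
python3 - <<'E'
import cv2
for n,(x0,y0,x1,y1) in {"top":(120,90,430,300)}.items():
    im=cv2.imread(f"pics/{n}0.png")[y0:y1,x0:x1]
    cv2.imwrite("pics/top0c.png",cv2.resize(im,None,fx=2.5,fy=2.5,interpolation=cv2.INTER_CUBIC))
im=cv2.imread("pics/top0.png").astype(int)
for (u,v) in [(217,165),(205,190),(310,157),(325,190),(370,232),(383,265),(160,226),(300,260),(204,160),(300,172),(350,245)]: print((u,v),im[v,u])
E
```

```text
(217, 165) [103  94  94]
(205, 190) [88 87 86]
(310, 157) [101  93  92]
(325, 190) [102  93  93]
(370, 232) [102  92  91]
(383, 265) [101  93  92]
(160, 226) [45 39 36]
(300, 260) [124 119 115]
(204, 160) [36 38 41]
(300, 172) [81 74 74]
(350, 245) [29 30 36]
```

View pics/top0c.png

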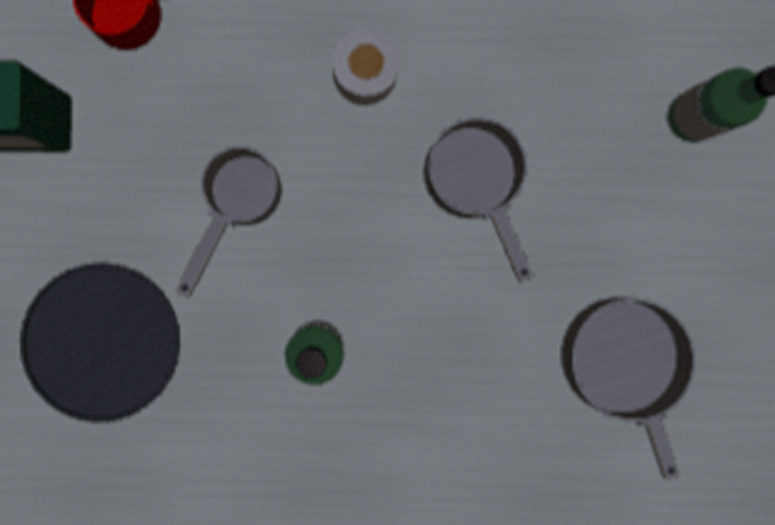

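```bash
cat > m.py <<'E'
from h import *
def fitc(P):
    A=np.c_[2*P[:,:2],np.ones(len(P))];s=np.linalg.lstsq(A,(P[:,:2]**2).sum(1),rcond=None)[0]
    return s[:2],np.sqrt(s[2]+s[0]**2+s[1]**2)
if __name__=="__main__":
    c=cam("top");print("cam",c[3])
    im=cv2.imread("pics/top0.png");big=cv2.resize(im,None,fx=4,fy=4,interpolation=cv2.INTER_CUBIC)
    g=cv2.cvtColor(big,cv2.COLOR_BGR2GRAY)
    mask=(g<104).astype(np.uint8)
    n,lab,st,ce=cv2.connectedComponentsWithStats(mask)
    for name,(u,v),h,r,hz in [("small",(217,165),72,40,67),("medium",(310,157),62,52,57),("large",(370,232),52,65,45),("tray",(160,226),10,88,0)]:
        m=(lab==lab[v*4,u*4]).astype(np.uint8)
        print(name,st[lab[v*4,u*4]]/4)
        cs=max(cv2.findContours(m,cv2.RETR_EXTERNAL,cv2.CHAIN_APPROX_NONE)[0],key=cv2.contourArea)[:,0].astype(float)
        px=(cs+.5)/4-.5
        P=toplane(c,px,h)
        op=cv2.morphologyEx(m,cv2.MORPH_OPEN,cv2.getStructuringElement(cv2.MORPH_ELLIPSE,(61,61)))
        co=max(cv2.findContours(op,cv2.RETR_EXTERNAL,cv2.CHAIN_APPROX_NONE)[0],key=cv2.contourArea)[:,0].astype(float)
        Q=toplane(c,(co+.5)/4-.5,h)[:,:2]
        cen=Q.mean(0); out=(cen-c[3][:2]);out/=np.linalg.norm(out)
        for k in range(3):
            rel=Q-cen; sel=(rel@out)/np.linalg.norm(rel,axis=1)>-0.1
            cc,rr=fitc(Q[sel]);cen=cc
        print("  rim centre",cc.round(1),"r",rr.round(1),"want",r)
        if hz:
            T=toplane(c,px,hz+7)[:,:2]
            d=np.linalg.norm(T-cc,axis=1);far=T[d>105]
            # handle axis: points 80..120 along
            hp=T[(d>r+25)&(d<d.max()-4)];a=hp.mean(0)-cc
            print("  tip r",d.max().round(1),"angle",np.degrees(np.arctan2(a[1],a[0])).round(1))
    for name,px,z in [("bottle_a cap",(244.5,235),200),("bottle_b cap",(428,123),200),("label",(266,115),60),("tin cap",(97,127),185)]:
        print(name,toplane(c,px,z).round(0))
    o=get_obs();print(R.from_rotvec(o['orientation']).as_matrix().round(3))
E
python3 m.py
```

```text
cam [ 529.80822423    8.0834537  1015.8774082 ]
small [ 190.75  148.5    42.5    61.   4275.25]
  rim centre [619.2 119.9] r 39.8 want 40
  tip r 129.4 angle 154.1
medium [ 288.75  136.75   45.     66.5  6214.  ]
  rim centre [ 643.9 -127.9] r 51.9 want 52
  tip r 130.7 angle -155.8
large [ 343.75  208.25   54.5    73.75 9374.5 ]
  rim centre [ 443.  -296.5] r 64.9 want 65
  tip r 128.6 angle -161.7
tray [  127.5    194.25    65.25    65.5  13330.75]
  rim centre [448.5 276.6] r 88.5 want 88
bottle_a cap [[449.  36. 200.]]
bottle_b cap [[ 708. -371.  200.]]
label [[751.  -9.  60.]]
tin cap [[687. 379. 185.]]
[[ 0.364 -0.931 -0.   ]
 [-0.931 -0.364  0.001]
 [-0.001  0.    -1.   ]]
```

```bash
cat > d.py <<'E'
import sys
from h import *
# usage: d.py x y z yaw_of_tool_y_deg
o=get_obs();M=R.from_rotvec(o['orientation']).as_matrix()
x,y,z,a=map(float,sys.argv[1:5])
D=np.array([x,y,z])-o['ee_pos']
ty=np.degrees(np.arctan2(M[1,1],M[0,1]))
turn=-((a-ty+180)%360-180)
print("t",o['t'],"pos",o['ee_pos'].round(1),"yaw",ty.round(1),"q",o['qpos'].round(2),"w",o['width'].round(1),"F",o['ft_force'].round(1))
print("now-frame delta cm",(M.T@D/10).round(2),"turn",turn.round(2))
s=np.radians(a);Y=np.array([np.cos(s),np.sin(s)]);X=np.array([-Y[1],Y[0]])
print("final-frame delta cm",(D[:2]@X/10).round(2),(D[:2]@Y/10).round(2),(-D[2]/10).round(2))
E
python3 d.py 359.5 -324 150 198.3
```

```text
Traceback (most recent call last):
  File "d.py", line 9, in <module>
    print("t",o['t'],"pos",o['ee_pos'].round(1),"yaw",ty.round(1),"q",o['qpos'].round(2),"w",o['width'].round(1),"F",o['ft_force'].round(1))
                                                                                             ^^^^^^^^^^^^^^^^
AttributeError: 'float' object has no attribute 'round'
```

```bash
sed -i "s/o\['width'\].round(1)/round(o['width'],1)/" d.py; python3 d.py 359.5 -324 150 198.3
```

```text
t 0.15 pos [ 227.5 -581.7  222.1] yaw -158.6 q [-1.22  0.42  1.63 -0.    1.09 -0.02] w 88.1 F [ 0.3 -0.4  0.2]
now-frame delta cm [-19.18 -21.68   7.23] turn 3.06
final-frame delta cm -20.32 -20.62 7.21
```

Call:
arm_command(
  increments=[
    [[0,0,0],3.1],
    [[-3.5,-3.3,0],0],
    [[-3.5,-3.3,0],0],
    [[-3.5,-3.3,0],0],
    [[-3.5,-3.3,0.5],0],
    [[-3.5,-3.3,1],0],
    [[-1.8,-2.0,2],0],
  ],
  gripper=1.0,
)

```text
t: 0.85
ee_pos: [345.3, -337.5, 186.7]
orientation: [2.536, -1.853, 0.006]
ft_force: [0.6, -0.7, 0.0]
width: 87.6
```

```bash
python3 d.py 359.5 -324 100 198.3
```

```text
t 0.85 pos [ 345.3 -337.5  186.7] yaw -162.3 q [-0.8   0.26  1.97 -0.    0.9   0.46] w 87.6 F [ 0.6 -0.7  0. ]
now-frame delta cm [-0.88 -1.75  8.67] turn -0.62
final-frame delta cm -0.84 -1.77 8.67
```

Call:
arm_command(
  increments=[
    [[-0.5,-0.9,3],-0.6],
    [[-0.4,-0.8,3],0],
    [[0,0,2.5],0],
    [[0,0,0],0],
    [[0,0,0],0],
  ],
)

```text
t: 1.35
ee_pos: [360.4, -318.1, 98.2]
orientation: [2.553, -1.831, 0.002]
ft_force: [-0.3, -0.8, 0.3]
width: 87.6
```

```bash
python3 d.py 359.5 -324 26 198.3; python3 - <<'E'
from h import *
o=get_obs();im=get_image("wrist");cv2.imwrite("pics/w1.png",im[:,:,::-1]);c=cam("wrist",o)
# project expected handle points
for r in (65,88,130):
    P=np.array([443+r*np.cos(np.radians(198.3)),-296.5+r*np.sin(np.radians(198.3)),52])
    q=c[2].T@(P-c[3]);print(r,(c[0]@(q/q[2]))[:2].round())
E
```

```text
t 1.35 pos [ 360.4 -318.1   98.2] yaw -161.3 q [-0.75  0.41  2.03  0.    0.7   0.5 ] w 87.6 F [-0.3 -0.8  0.3]
now-frame delta cm [0.52 0.28 7.22] turn 0.39
final-frame delta cm 0.53 0.27 7.22
65 [265. 183.]
88 [265. 213.]
130 [264. 262.]
```

View pics/w1.png

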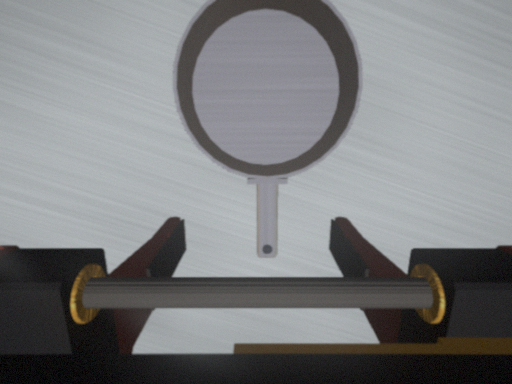

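Call:
arm_command(
  increments=[
    [[0.5,0,0],0.4],
    [[0,0,2],0],
    [[0,0,2],0],
    [[0,0,2],0],
    [[0,0,1],0],
    [[0,0,0],0],
    [[0,0,0],0],
  ],
)

```text
t: 2.1
ee_pos: [367.7, -332.0, 35.0]
orientation: [2.539, -1.846, 0.03]
ft_force: [-0.4, 0.4, 0.6]
width: 87.7
```

```bash
python3 d.py 359.5 -324 26 198.3
```

```text
t 2.1 pos [ 367.7 -332.    35. ] yaw -162.0 q [-0.76  0.54  2.02  0.    0.55  0.5 ] w 87.7 F [-0.4  0.4  0.6]
now-frame delta cm [-1.03  0.54  0.87] turn -0.34
final-frame delta cm -1.02 0.52 0.9
```

Call:
arm_command(
  increments=[
    [[0,0,0],0],
    [[0,0,0],0],
  ],
)

```text
t: 2.3
ee_pos: [368.5, -333.0, 36.7]
orientation: [2.538, -1.846, 0.035]
ft_force: [0.3, 0.5, -0.6]
width: 88.1
```

```bash
python3 d.py 359.5 -324 26 198.3;  python3 -c "
from h import *
for i in range(3):
  o=get_obs();print(o['ee_pos'],o['orientation'],o['qvel'].round(3))"
```

```text
t 2.3 pos [ 368.5 -333.    36.7] yaw -162.1 q [-0.76  0.54  2.02  0.    0.55  0.5 ] w 88.1 F [ 0.3  0.5 -0.6]
now-frame delta cm [-1.16  0.59  1.04] turn -0.35
final-frame delta cm -1.14 0.57 1.07
[ 368.50142805 -333.01294537   36.66442902] [ 2.53820881 -1.84605595  0.03466953] [-0.001 -0.014 -0.005 -0.001  0.005  0.   ]
[ 368.50142805 -333.01294537   36.66442902] [ 2.53820881 -1.84605595  0.03466953] [-0.001 -0.014 -0.005 -0.001  0.005  0.   ]
[ 368.50142805 -333.01294537   36.66442902] [ 2.53820881 -1.84605595  0.03466953] [-0.001 -0.014 -0.005 -0.001  0.005  0.   ]
```

```bash
cat >> d.py <<'E'
print("tool z axis",M[:,2].round(4))
E
python3 d.py 359.5 -324 26 198.3
```

```text
t 2.3 pos [ 368.5 -333.    36.7] yaw -162.1 q [-0.76  0.54  2.02  0.    0.55  0.5 ] w 88.1 F [ 0.3  0.5 -0.6]
now-frame delta cm [-1.16  0.59  1.04] turn -0.35
final-frame delta cm -1.14 0.57 1.07
tool z axis [ 0.0162 -0.0153 -0.9998]
```

Call:
arm_command(
  increments=[
    [[-0.6,0.3,0.3],0],
    [[-0.5,0.3,0.3],0],
  ],
)

```text
t: 2.5
ee_pos: [360.2, -325.1, 31.4]
orientation: [2.538, -1.846, 0.04]
ft_force: [-0.0, 0.3, -0.2]
width: 87.8
```

```bash
python3 d.py 359.5 -324 26 198.3
```

```text
t 2.5 pos [ 360.2 -325.1   31.4] yaw -162.0 q [-0.76  0.54  2.05  0.    0.52  0.5 ] w 87.8 F [-0.   0.3 -0.2]
now-frame delta cm [-0.14  0.04  0.54] turn -0.35
final-frame delta cm -0.13 0.03 0.54
tool z axis [ 0.0187 -0.0177 -0.9997]
```

Call:
arm_command(
  increments=[
    [[-0.1,0,0.4],-0.3],
    [[0,0,0.1],0],
  ],
)

```text
t: 2.7
ee_pos: [358.7, -322.9, 25.8]
orientation: [2.543, -1.838, 0.038]
ft_force: [-0.5, 0.0, -0.0]
width: 87.9
```

```bash
python3 d.py 359.5 -324 26 198.3;python3 - <<'E'
from h import *
im=get_image("wrist");cv2.imwrite("pics/w2.png",im[:,:,::-1])
E
```

```text
t 2.7 pos [ 358.7 -322.9   25.8] yaw -161.7 q [-0.76  0.55  2.06  0.    0.51  0.49] w 87.9 F [-0.5  0.  -0. ]
now-frame delta cm [ 0.13 -0.04 -0.02] turn -0.02
final-frame delta cm 0.13 -0.04 -0.02
tool z axis [ 0.0176 -0.0166 -0.9997]
```

View pics/w2.png

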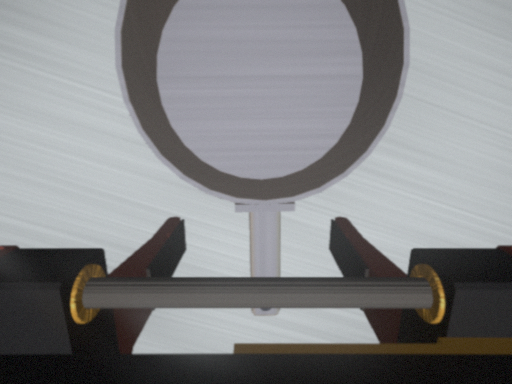

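Call:
arm_command(
  increments=[
    [[0.3,0,0],0],
    [[0,0,0],0],
    [[0,0,0],0],
  ],
)

```text
t: 3.05
ee_pos: [360.1, -326.3, 25.6]
orientation: [2.543, -1.839, 0.038]
ft_force: [0.8, -0.5, 0.1]
width: 87.8
```

Call:
arm_command(
  increments=[
    [[0,0,0],0],
    [[0,0,0],0],
    [[0,0,0],0],
    [[0,0,0],0],
    [[0,0,0],0],
    [[0,0,0],0],
    [[0,0,0],0],
  ],
  gripper=0,
)

```text
t: 3.75
ee_pos: [360.3, -326.5, 25.8]
orientation: [2.543, -1.839, 0.038]
ft_force: [0.1, 0.5, 0.2]
width: 35.3
```

```bash
python3 d.py 359.5 -324 26 198.3
```

```text
t 3.75 pos [ 360.3 -326.5   25.8] yaw -161.7 q [-0.76  0.55  2.05  0.    0.51  0.49] w 35.3 F [0.1 0.5 0.2]
now-frame delta cm [-0.26 -0.   -0.02] turn -0.02
final-frame delta cm -0.27 -0.0 -0.02
tool z axis [ 0.0179 -0.0169 -0.9997]
```

Call:
arm_command(
  increments=[
    [[0,0,0],0],
    [[0,0,0],0],
    [[0,0,0],0],
    [[0,0,0],0],
    [[0,0,0],0],
  ],
)

```text
t: 4.25
ee_pos: [360.1, -326.3, 25.9]
orientation: [2.543, -1.838, 0.037]
ft_force: [-0.3, 0.6, 0.3]
width: 15.4
```

Call:
arm_command(
  increments=[
    [[0,0,-0.5],0],
    [[0,0,-1],0],
    [[0,0,-1],0],
    [[0,0,-1],0],
    [[0,0,-1],0],
    [[0,0,0],0],
  ],
)

```text
t: 4.85
ee_pos: [359.0, -325.3, 75.0]
orientation: [2.543, -1.838, 0.037]
ft_force: [0.5, -0.4, -2.6]
width: 15.9
```

```bash
python3 d.py 359.5 -324 280 198.3;python3 - <<'E'
from h import *
im=get_image("wrist");cv2.imwrite("pics/w3.png",im[:,:,::-1])
im=get_image("side");cv2.imwrite("pics/s3.png",cv2.resize(im[80:300,180:480,::-1],None,fx=2.5,fy=2.5))
E
```

```text
t 4.85 pos [ 359.  -325.3   75. ] yaw -161.7 q [-0.76  0.45  2.04 -0.    0.62  0.49] w 15.9 F [ 0.5 -0.4 -2.6]
now-frame delta cm [  0.32  -0.32 -20.5 ] turn 0.0
final-frame delta cm -0.11 -0.09 -20.5
tool z axis [ 0.0171 -0.0164 -0.9997]
```

View pics/w3.png

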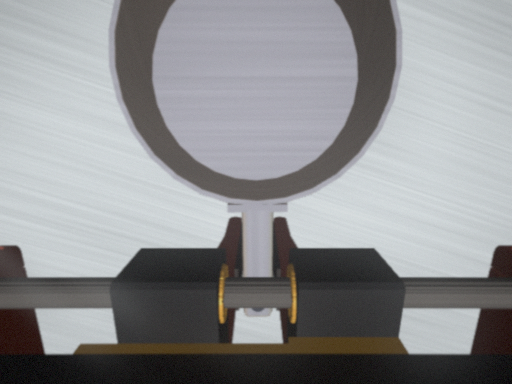

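View pics/s3.png

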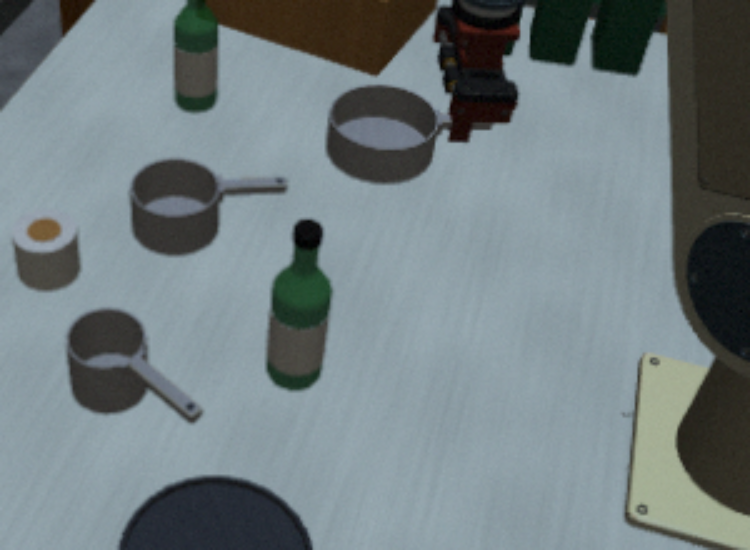

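```bash
python3 - <<'E'
from h import *
p=camera_params("wrist");T=p['T_tool_cam'];c=(p['K'],p['k1'],T[:3,:3],T[:3,3])
for z in (-26,-22): print(z,toplane(c,[[257,203],[257,312],[109,50],[403,45]],z).round(1))
E
```

```text
-26 [[ -0.6 -28.  -26. ]
 [ -0.5  34.5 -26. ]
 [-63.8 -96.6 -26. ]
 [ 61.5 -98.5 -26. ]]
-22 [[ -0.6 -26.7 -22. ]
 [ -0.6  37.7 -22. ]
 [-65.7 -97.3 -22. ]
 [ 63.3 -99.3 -22. ]]
```

Call:
arm_command(
  increments=[
    [[0,0,-2],0],
    [[0,0,-3],0],
    [[0,0,-3],0],
    [[0,0,-3],0],
    [[0,0,-3],0],
    [[0,0,-3],0],
    [[0,0,-2],0],
    [[0,0,-1.5],0],
    [[0,0,0],0],
  ],
)

```text
t: 5.85
ee_pos: [352.6, -319.4, 282.0]
orientation: [2.545, -1.839, 0.017]
ft_force: [0.1, -0.3, -2.1]
width: 15.6
```

```bash
python3 d.py 395.7 201.2 280 198.3
```

```text
t 5.85 pos [ 352.6 -319.4  282. ] yaw -161.7 q [-0.76  0.12  1.9  -0.    1.11  0.49] w 15.6 F [ 0.1 -0.3 -2.1]
now-frame delta cm [-48.08 -20.44  -0.18] turn 0.0
final-frame delta cm -48.08 -20.44 0.2
tool z axis [ 0.0075 -0.0079 -0.9999]
```

Call:
arm_command(
  increments=[
    [[-1.5,-0.6,0],0],
    [[-3,-1.2,0],0],
    [[-3,-1.2,0],0],
    [[-3,-1.2,0],0],
    [[-3,-1.2,0],0],
    [[-3,-1.2,0],0],
    [[-3,-1.2,0],0],
    [[-3,-1.2,0],0],
    [[-1.5,-0.6,0],0],
  ],
)

```text
t: 6.75
ee_pos: [359.2, -45.3, 268.2]
orientation: [2.537, -1.844, -0.018]
ft_force: [-0.2, -0.1, -2.2]
width: 16.2
```

```bash
python3 d.py 395.7 201.2 280 198.3
```

```text
t 6.75 pos [359.2 -45.3 268.2] yaw -162.0 q [-0.16 -0.04  2.11  0.    1.09  1.1 ] w 16.2 F [-0.2 -0.1 -2.2]
now-frame delta cm [-22.33 -11.05  -1.17] turn -0.34
final-frame delta cm -22.26 -11.2 -1.18
tool z axis [-0.0125  0.0025 -0.9999]
```

Call:
arm_command(
  increments=[
    [[-1.5,-0.7,-0.5],0],
    [[-3,-1.5,-0.5],0],
    [[-3,-1.5,-0.5],0],
    [[-3,-1.5,-0.3],0],
    [[-3,-1.5,0],0],
    [[-3,-1.5,0],0],
    [[-3,-1.5,0],0],
    [[-1.5,-0.8,0],0],
    [[0,0,0],0],
  ],
)

```text
t: 7.65
ee_pos: [379.1, 201.9, 272.8]
orientation: [2.526, -1.829, -0.049]
ft_force: [-0.2, -1.0, -2.0]
width: 15.7
```

```bash
python3 d.py 395.7 201.2 200 235
```

```text
t 7.65 pos [379.1 201.9 272.8] yaw -161.8 q [0.45 0.08 1.97 0.02 1.13 1.69] w 15.7 F [-0.2 -1.  -2. ]
now-frame delta cm [ 0.67 -1.82  7.21] turn -36.79
final-frame delta cm 1.4 -0.89 7.28
tool z axis [-3.870e-02 -2.000e-04 -9.993e-01]
```

Call:
arm_command(
  increments=[
    [[0,0,0.5],-5],
    [[0,0,1],-8],
    [[0,0,1],-8],
    [[0,0,1],-8],
    [[0,0,1],-6],
    [[0,0,0.5],-1],
    [[0,0,0],0],
  ],
)

```text
t: 8.35
ee_pos: [366.7, 197.1, 213.7]
orientation: [2.977, -0.923, -0.077]
ft_force: [0.2, -0.5, -1.2]
width: 15.7
```

```bash
python3 d.py 395.7 201.2 120 235
```

```text
t 8.35 pos [366.7 197.1 213.7] yaw -124.4 q [0.45 0.15 2.05 0.02 1.   1.04] w 15.7 F [ 0.2 -0.5 -1.2]
now-frame delta cm [ 2.53 -2.33  9.19] turn 0.58
final-frame delta cm 2.14 -2.0 9.37
tool z axis [-0.0542 -0.0085 -0.9985]
```

Call:
arm_command(
  increments=[
    [[0.6,-0.6,0],0.6],
    [[0.9,-0.9,0],0],
    [[0.6,-0.6,0],0],
    [[0,0,0],0],
  ],
)

```text
t: 8.75
ee_pos: [399.3, 202.6, 212.7]
orientation: [2.969, -0.949, -0.074]
ft_force: [-1.0, 0.2, -2.4]
width: 15.6
```

```bash
python3 d.py 395.7 201.2 120 235
```

```text
t 8.75 pos [399.3 202.6 212.7] yaw -125.4 q [0.43 0.2  1.99 0.02 1.01 1.04] w 15.6 F [-1.   0.2 -2.4]
now-frame delta cm [ 0.14 -0.02  9.28] turn -0.41
final-frame delta cm -0.21 0.32 9.27
tool z axis [-0.0524 -0.0077 -0.9986]
```

Call:
arm_command(
  increments=[
    [[0,0,2],0],
    [[0,0,2],0],
    [[0,0,2],0],
    [[0,0,0],0],
  ],
)

```text
t: 9.15
ee_pos: [399.0, 203.0, 152.5]
orientation: [2.971, -0.954, -0.069]
ft_force: [-0.6, 0.6, -1.3]
width: 15.6
```

```bash
python3 d.py 395.7 201.2 120 235
```

```text
t 9.15 pos [399.  203.  152.5] yaw -125.6 q [0.43 0.29 2.04 0.02 0.86 1.04] w 15.6 F [-0.6  0.6 -1.3]
now-frame delta cm [-0.05  0.24  3.27] turn -0.56
final-frame delta cm -0.17 0.34 3.25
tool z axis [-0.0484 -0.0058 -0.9988]
```

Call:
arm_command(
  increments=[
    [[-0.2,0.2,2.5],-0.5],
    [[0,0,2.5],0],
    [[0,0,2.5],0],
    [[0,0,2],0],
    [[0,0,0.5],0],
    [[0,0,0],0],
  ],
)

```text
t: 9.75
ee_pos: [397.6, 204.8, 54.9]
orientation: [2.981, -0.945, -0.059]
ft_force: [-0.7, -0.0, -0.8]
width: 15.7
```

```bash
python3 d.py 395.7 201.2 29 235; python3 - <<'E'
from h import *
im=get_image("top");cv2.imwrite("pics/t4.png",cv2.resize(im[130:330,60:330,::-1],None,fx=2.8,fy=2.8))
im=get_image("side");cv2.imwrite("pics/s4.png",cv2.resize(im[180:384,180:480,::-1],None,fx=2.5,fy=2.5))
E
```

```text
t 9.75 pos [397.6 204.8  54.9] yaw -125.2 q [0.44 0.48 2.09 0.03 0.62 1.03] w 15.7 F [-0.7 -0.  -0.8]
now-frame delta cm [0.14 0.34 2.6 ] turn -0.16
final-frame delta cm 0.05 0.4 2.59
tool z axis [-0.0402 -0.0016 -0.9992]
```

View pics/t4.png

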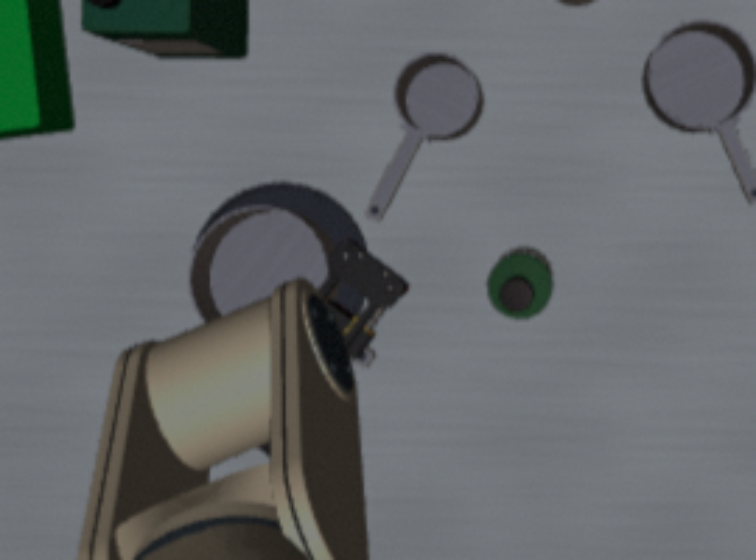

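View pics/s4.png

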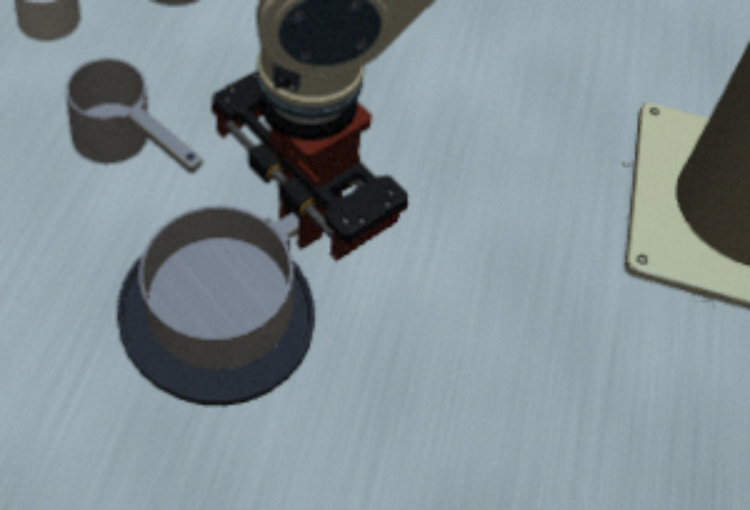

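```bash
python3 - <<'E'
from h import *
c=cam("top")
f=lambda u,v:(60+u/2.8,130+v/2.8)
print(toplane(c,[f(190,270),f(268,204),f(262,276)],81).round(1))
print("pred", 397.6+92*np.cos(np.radians(54.8)),204.8+92*np.sin(np.radians(54.8)))
E
```

```text
[[452.9 338.2  81. ]
 [514.3 269.   81. ]
 [448.7 272.4  81. ]]
pred 450.631773087621 279.97733064683183
```

Call:
arm_command(
  increments=[
    [[0,0,1],0],
    [[0,0,0.8],0],
    [[0,0,0.3],0],
    [[0,0,0.2],0],
    [[0,0,0],0],
  ],
)

```text
t: 10.35
ee_pos: [399.0, 205.7, 33.6]
orientation: [2.986, -0.947, -0.051]
ft_force: [-0.4, -0.2, 2.0]
width: 15.5
```

```bash
python3 d.py 395.7 201.2 29 235
```

```text
t 10.35 pos [399.  205.7  33.6] yaw -125.2 q [0.44 0.52 2.09 0.03 0.56 1.03] w 15.5 F [-0.4 -0.2  2. ]
now-frame delta cm [0.01 0.55 0.47] turn -0.17
final-frame delta cm -0.01 0.56 0.46
tool z axis [-0.0341  0.0012 -0.9994]
```

Call:
arm_command(
  increments=[
    [[0,0,0.2],0],
    [[0,0,0.2],0],
    [[0,0,0],0],
  ],
)

```text
t: 10.65
ee_pos: [398.5, 205.6, 29.7]
orientation: [2.985, -0.947, -0.052]
ft_force: [-1.5, -0.9, 2.5]
width: 15.7
```

```bash
python3 d.py 395.7 201.2 29 235
```

```text
t 10.65 pos [398.5 205.6  29.7] yaw -125.2 q [0.44 0.53 2.09 0.03 0.55 1.03] w 15.7 F [-1.5 -0.9  2.5]
now-frame delta cm [0.03 0.52 0.08] turn -0.17
final-frame delta cm 0.03 0.52 0.07
tool z axis [-0.0344  0.0011 -0.9994]
```

Nearly seated; releasing.

Call:
arm_command(
  increments=[
    [[0,0,0],0],
    [[0,0,0],0],
    [[0,0,0],0],
    [[0,0,0],0],
    [[0,0,0],0],
  ],
  gripper=0.6,
)

```text
t: 11.15
ee_pos: [400.2, 206.5, 29.9]
orientation: [2.988, -0.947, -0.048]
ft_force: [0.4, -0.4, -1.1]
width: 51.2
```

Call:
arm_command(
  increments=[
    [[0,0,-1],0],
    [[0,0,-3],0],
    [[0,0,-4],0],
    [[0,0,-4],0],
    [[0,0,-4],0],
    [[0,0,-4],0],
    [[0,0,-2],0],
  ],
)

```text
t: 11.85
ee_pos: [405.0, 204.7, 259.2]
orientation: [2.983, -0.946, -0.055]
ft_force: [0.5, 0.9, -0.8]
width: 52.9
```

```bash
python3 d.py 562 -165 240 204.2
```

```text
t 11.85 pos [405.  204.7 259.2] yaw -125.2 q [0.43 0.14 1.94 0.02 1.1  1.04] w 52.9 F [ 0.5  0.9 -0.8]
now-frame delta cm [34.19 21.13  1.35] turn 30.62
final-frame delta cm 40.16 0.84 1.92
tool z axis [-3.690e-02 -2.000e-04 -9.993e-01]
```

Call:
arm_command(
  increments=[
    [[0,0,0],5],
    [[0,0,0],8],
    [[0,0,0],8],
    [[0,0,0],8],
    [[2,0,0],1.5],
    [[4,0,0],0],
    [[4,0,0],0],
    [[4,0,0],0],
    [[4,0,0],0],
    [[4,0,0],0],
    [[4,0,0],0],
    [[4,0,0],0],
    [[4,0,0],0],
    [[2,0,0],0],
    [[0,0,0],0],
  ],
  gripper=0.8,
)

```text
t: 13.35
ee_pos: [550.7, -138.9, 271.1]
orientation: [2.618, -1.727, -0.028]
ft_force: [-0.8, 0.1, -0.9]
width: 70.3
```

```bash
python3 d.py 562 -165 130 204.2
```

```text
t 13.35 pos [ 550.7 -138.9  271.1] yaw -156.8 q [-0.27  0.29  1.7   0.    1.16  0.9 ] w 70.3 F [-0.8  0.1 -0.9]
now-frame delta cm [ 3.01 -0.21 14.07] turn -1.04
final-frame delta cm 2.85 0.04 14.11
tool z axis [-0.0177  0.0053 -0.9998]
```

Before leaving, check the large pan in the tray, now unobscured, then move on.

```bash
python3 - <<'E'
from h import *
from m import fitc
im=get_image("top");cv2.imwrite("pics/t5f.png",im[:,:,::-1]);cv2.imwrite("pics/t5.png",cv2.resize(im[130:330,60:330,::-1],None,fx=2.8,fy=2.8))
E
```

View pics/t5.png

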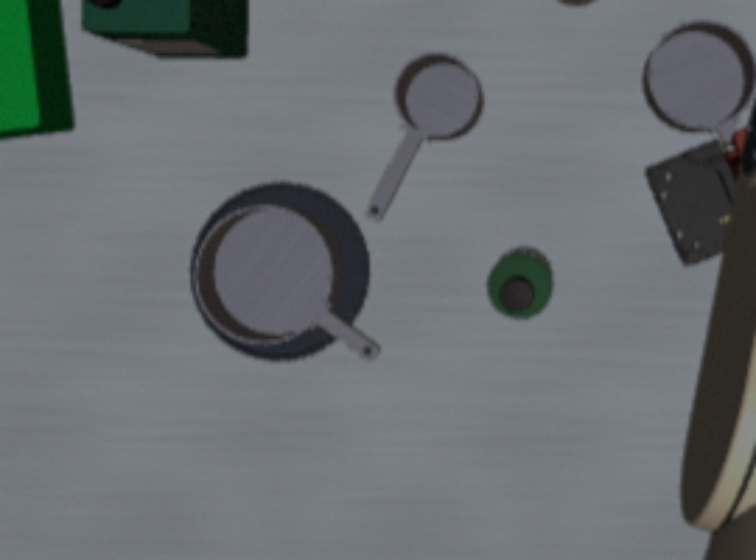

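Call:
arm_command(
  increments=[
    [[1.5,0,2],-1],
    [[1.3,0,3],0],
    [[0,0,3],0],
    [[0,0,3],0],
    [[0,0,2.5],0],
    [[0,0,0],0],
  ],
)

```text
t: 14.0
ee_pos: [557.8, -156.6, 136.2]
orientation: [2.639, -1.699, -0.025]
ft_force: [-0.1, 0.3, -0.7]
width: 70.3
```

```bash
python3 d.py 562 -165 38 204.2; python3 - <<'E'
from h import *
im=get_image("wrist");cv2.imwrite("pics/w5.png",im[:,:,::-1])
E
```

```text
t 14.0 pos [ 557.8 -156.6  136.2] yaw -155.5 q [-0.3   0.48  1.78  0.    0.9   0.85] w 70.3 F [-0.1  0.3 -0.7]
now-frame delta cm [ 1.06 -0.14  9.81] turn 0.27
final-frame delta cm 0.94 -0.04 9.82
tool z axis [-0.0147  0.0063 -0.9999]
```

View pics/w5.png

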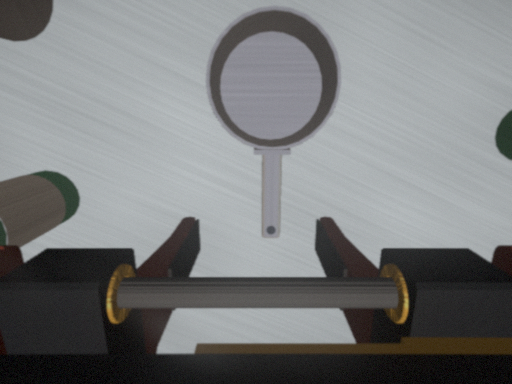

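Call:
arm_command(
  increments=[
    [[0.5,0,1],0.2],
    [[0.4,0,2],0],
    [[0,0,2],0],
    [[0,0,2],0],
    [[0,0,1.5],0],
    [[0,0,0.5],0],
    [[0,0,0],0],
  ],
)

```text
t: 14.75
ee_pos: [569.5, -165.6, 53.9]
orientation: [-2.638, 1.701, -0.005]
ft_force: [-0.3, 0.0, 0.1]
width: 70.6
```

```bash
python3 d.py 562 -165 38 204.2; python3 - <<'E'
from h import *
im=get_image("wrist");cv2.imwrite("pics/w6.png",im[:,:,::-1])
c=cam("top");f=lambda u,v:(60+u/2.8,130+v/2.8)
print(toplane(c,[f(191,272),f(343,272),f(270,205),f(270,346),f(267,275.5)],55).round(1), toplane(c,f(372,350),55))
E
```

```text
t 14.75 pos [ 569.5 -165.6   53.9] yaw -155.6 q [-0.3   0.61  1.79  0.    0.74  0.84] w 70.6 F [-0.3  0.   0.1]
now-frame delta cm [-0.36  0.67  1.59] turn 0.18
final-frame delta cm -0.36 0.66 1.59
tool z axis [ 4.e-03  7.e-04 -1.e+00]
[[448.9 346.3  55. ]
 [451.6 204.1  55. ]
 [513.  274.3  55. ]
 [381.5 270.3  55. ]
 [447.  275.1  55. ]] [[379.5526781  174.98407475  55.        ]]
```

View pics/w6.png

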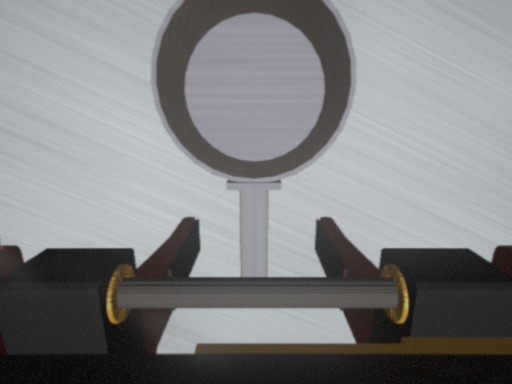

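Call:
arm_command(
  increments=[
    [[-0.1,0.3,0.8],0.2],
    [[0,0,0.6],0],
    [[0,0,0.2],0],
    [[0,0,0],0],
  ],
)

```text
t: 15.2
ee_pos: [567.9, -166.4, 39.3]
orientation: [-2.634, 1.705, -0.011]
ft_force: [-0.7, -0.9, -0.3]
width: 70.2
```

```bash
python3 d.py 562 -165 38 204.2
```

```text
t 15.2 pos [ 567.9 -166.4   39.3] yaw -155.8 q [-0.31  0.63  1.8   0.    0.7   0.84] w 70.2 F [-0.7 -0.9 -0.3]
now-frame delta cm [-0.37  0.48  0.12] turn -0.04
final-frame delta cm -0.37 0.48 0.13
tool z axis [ 8.e-03 -6.e-04 -1.e+00]
```

Call:
arm_command(
  increments=[
    [[-0.1,0.3,0.1],0],
    [[0,0,0],0],
    [[0,0,0],0],
    [[0,0,0],0],
    [[0,0,0],0],
    [[0,0,0],0],
    [[0,0,0],0],
    [[0,0,0],0],
    [[0,0,0],0],
    [[0,0,0],0],
    [[0,0,0],0],
  ],
  gripper=0,
)

```text
t: 16.3
ee_pos: [564.9, -166.9, 38.8]
orientation: [-2.634, 1.705, -0.012]
ft_force: [0.2, 0.9, 0.6]
width: 15.6
```

Call:
arm_command(
  increments=[
    [[0,0,-0.5],0],
    [[0,0,-1],0],
    [[0,0,-1],0],
    [[0,0,-1],0],
    [[0,0,-1],0],
    [[0,0,0],0],
  ],
)

```text
t: 16.9
ee_pos: [564.0, -166.8, 87.8]
orientation: [-2.634, 1.705, -0.011]
ft_force: [0.3, 0.2, -2.2]
width: 15.7
```

```bash
python3 d.py 562 -165 38 204.2;python3 - <<'E'
from h import *
im=get_image("wrist");cv2.imwrite("pics/w7.png",im[:,:,::-1])
E
```

```text
t 16.9 pos [ 564.  -166.8   87.8] yaw -155.8 q [-0.31  0.55  1.8   0.    0.79  0.84] w 15.7 F [ 0.3  0.2 -2.2]
now-frame delta cm [-0.26  0.14  4.98] turn -0.02
final-frame delta cm -0.24 0.11 4.98
tool z axis [ 7.9e-03 -8.0e-04 -1.0e+00]
```

View pics/w7.png

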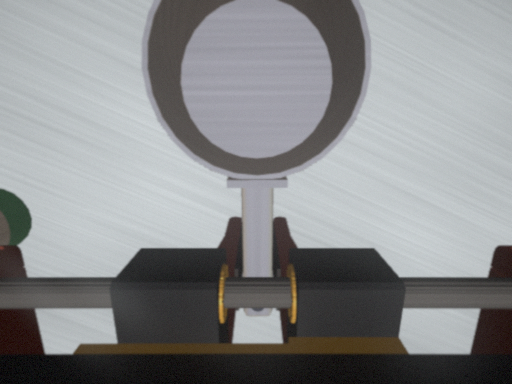

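```bash
python3 - <<'E'
from h import *
p=camera_params("wrist");T=p['T_tool_cam'];c=(p['K'],p['k1'],T[:3,:3],T[:3,3])
print(toplane(c,[[257,178],[257,312],[143,58],[370,55]],-23.2).round(1))
E
python3 d.py 562 -165 290 204.2
```

```text
[[ -0.6 -40.  -23.2]
 [ -0.6  36.7 -23.2]
 [-50.7 -94.  -23.2]
 [ 48.9 -95.2 -23.2]]
t 16.95 pos [ 563.7 -166.7   87.2] yaw -155.8 q [-0.31  0.55  1.8   0.    0.79  0.84] w 15.8 F [-0.9  0.1 -1.5]
now-frame delta cm [ -0.15  -0.05 -20.28] turn -0.02
final-frame delta cm -0.22 0.08 -20.28
tool z axis [ 7.2e-03 -6.0e-04 -1.0e+00]
```

Call:
arm_command(
  increments=[
    [[0,0,-2],0],
    [[0,0,-3],0],
    [[0,0,-3],0],
    [[0,0,-3],0],
    [[0,0,-3],0],
    [[0,0,-3],0],
    [[0,0,-1.5],0],
    [[0,0,0],0],
  ],
)

```text
t: 17.75
ee_pos: [559.6, -165.8, 276.0]
orientation: [-2.637, 1.706, 0.002]
ft_force: [0.3, -0.1, -2.0]
width: 15.8
```

Call:
arm_command(
  increments=[
    [[0,0,-0.5],5],
    [[0,0,0],6],
    [[0,0,0],5],
    [[0,0,0],0],
  ],
)

```text
t: 18.15
ee_pos: [557.3, -165.1, 276.5]
orientation: [2.363, -2.068, -0.01]
ft_force: [-0.4, 0.9, -1.3]
width: 15.9
```

```bash
python3 d.py 360.9 262.3 285 188
```

```text
t 18.15 pos [ 557.3 -165.1  276.5] yaw -172.4 q [-0.31  0.3   1.67  0.    1.17  1.13] w 15.9 F [-0.4  0.9 -1.3]
now-frame delta cm [-44.97  13.8   -0.59] turn -0.38
final-frame delta cm -45.06 13.5 -0.85
tool z axis [-0.0059  0.0033 -1.    ]
```

Call:
arm_command(
  increments=[
    [[-1.5,0.5,-0.3],0],
    [[-3,0.9,-0.3],0],
    [[-3,0.9,-0.2],0],
    [[-3,0.9,-0.2],0],
    [[-3,0.9,-0.2],0],
    [[-3,0.9,-0.2],0],
    [[-3,0.9,-0.2],0],
    [[-3,0.9,-0.2],0],
    [[-3,0.9,-0.2],0],
    [[-3,0.9,-0.2],0],
    [[-3,0.9,-0.2],0],
    [[-3,0.9,-0.2],0],
  ],
)

```text
t: 19.35
ee_pos: [387.0, 177.0, 299.8]
orientation: [2.381, -2.038, -0.032]
ft_force: [0.7, -0.4, -2.6]
width: 15.9
```

```bash
python3 d.py 360.9 262.3 285 188
```

```text
t 19.35 pos [387.  177.  299.8] yaw -171.1 q [0.39 0.03 1.95 0.02 1.17 1.8 ] w 15.9 F [ 0.7 -0.4 -2.6]
now-frame delta cm [-8.81  1.23  1.6 ] turn 0.89
final-frame delta cm -8.81 1.4 1.48
tool z axis [-0.0207  0.0075 -0.9998]
```

Call:
arm_command(
  increments=[
    [[-2.5,0.5,0],0.8],
    [[-2.5,0.4,0],0],
    [[-2,0.3,0.5],0],
    [[-1,0,1],0],
    [[0,0,2],0],
    [[0,0,2],0],
    [[0,0,2],0],
    [[0,0,2],0],
    [[0,0,1],0],
    [[0,0,0],0],
  ],
)

```text
t: 20.35
ee_pos: [348.2, 260.6, 188.2]
orientation: [2.387, -2.023, -0.039]
ft_force: [0.5, -0.8, -1.7]
width: 15.8
```

```bash
python3 d.py 360.9 262.3 150 188
```

```text
t 20.35 pos [348.2 260.6 188.2] yaw -170.5 q [0.6  0.2  2.05 0.03 0.91 1.99] w 15.8 F [ 0.5 -0.8 -1.7]
now-frame delta cm [ 0.08 -1.38  3.79] turn 1.46
final-frame delta cm 0.01 -1.28 3.82
tool z axis [-0.0267  0.0067 -0.9996]
```

Call:
arm_command(
  increments=[
    [[0,-0.7,1],1.2],
    [[0,-0.6,2],0],
    [[0,0,2],0],
    [[0,0,1.5],0],
    [[0,0,0.5],0],
    [[0,0,0],0],
  ],
)

```text
t: 20.95
ee_pos: [365.1, 265.4, 117.4]
orientation: [2.368, -2.059, -0.034]
ft_force: [0.7, 0.3, -1.8]
width: 15.8
```

```bash
python3 d.py 360.9 262.3 46 188; python3 - <<'E'
from h import *
im=get_image("top");cv2.imwrite("pics/t8.png",cv2.resize(im[130:330,60:330,::-1],None,fx=2.8,fy=2.8))
im=get_image("side");cv2.imwrite("pics/s8.png",cv2.resize(im[180:384,180:480,::-1],None,fx=2.5,fy=2.5))
im=get_image("wrist");cv2.imwrite("pics/w8.png",im[:,:,::-1])
E
```

```text
t 20.95 pos [365.1 265.4 117.4] yaw -172.0 q [0.59 0.35 2.07 0.03 0.73 2.  ] w 15.8 F [ 0.7  0.3 -1.8]
now-frame delta cm [0.35 0.34 7.14] turn -0.01
final-frame delta cm 0.25 0.46 7.14
tool z axis [-0.0188  0.0117 -0.9998]
```

View pics/t8.png

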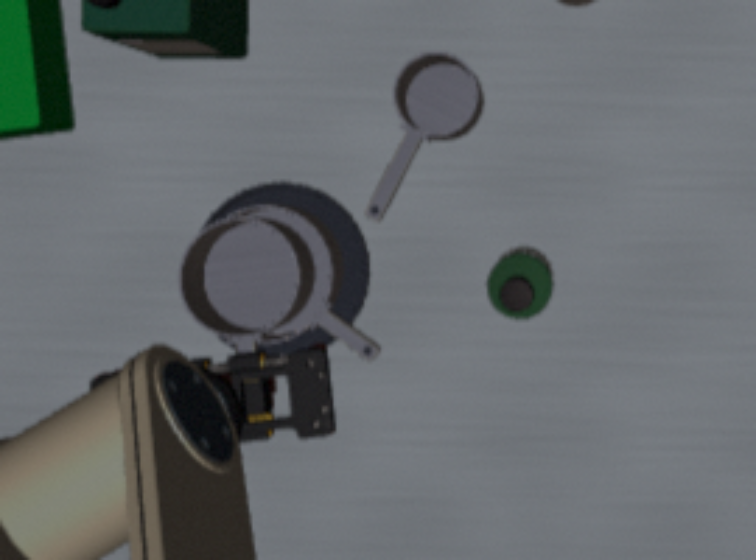

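View pics/s8.png

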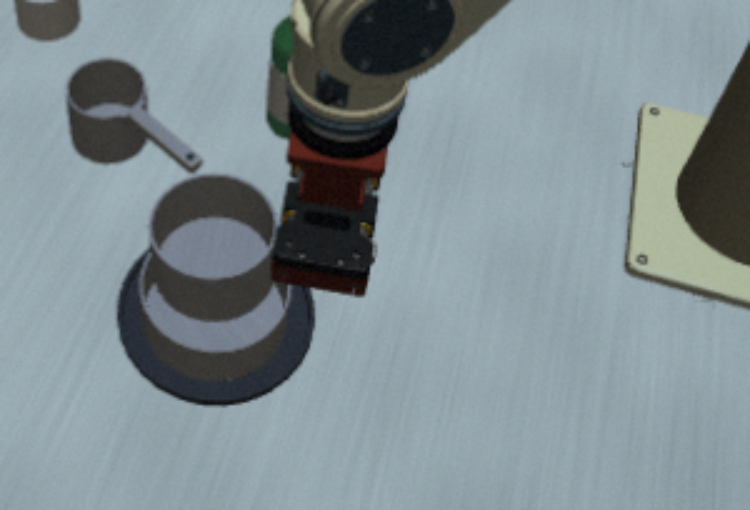

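View pics/w8.png

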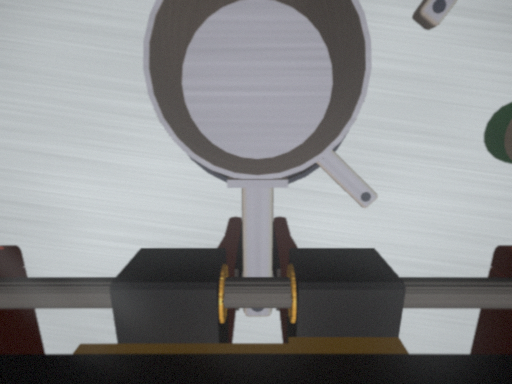

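```bash
python3 - <<'E'
from h import *
c=cam("top");f=lambda u,v:(60+u/2.8,130+v/2.8)
im=cv2.imread("pics/t8.png");cv2.imwrite("pics/t8z.png",cv2.resize(im[170:370,150:400],None,fx=3,fy=3,interpolation=cv2.INTER_CUBIC))
print(toplane(c,[f(181,278),f(242,277)],140.6).round(1))
E
```

```text
[[450.8 324.5 140.6]
 [452.7 272.6 140.6]]
```

View pics/t8z.png

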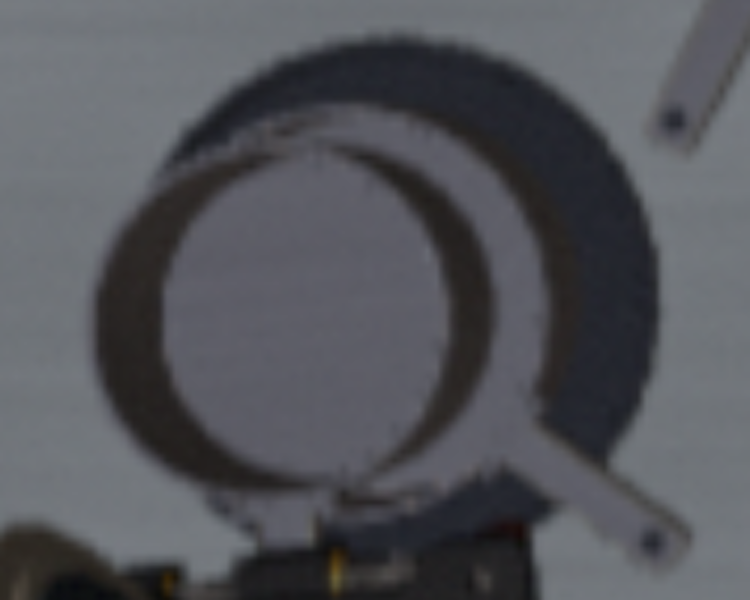

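Call:
arm_command(
  increments=[
    [[0.1,0.4,0.5],0],
    [[0,0,1],0],
    [[0,0,1],0],
    [[0,0,0],0],
  ],
)

```text
t: 21.5
ee_pos: [361.8, 265.1, 93.2]
orientation: [-2.369, 2.059, 0.032]
ft_force: [-0.4, -0.0, -2.5]
width: 15.9
```

```bash
python3 d.py 360.9 262.3 46 188
```

```text
t 21.5 pos [361.8 265.1  93.2] yaw -172.0 q [0.59 0.39 2.09 0.03 0.66 2.  ] w 15.9 F [-0.4 -0.  -2.5]
now-frame delta cm [0.35 0.08 4.72] turn 0.01
final-frame delta cm 0.27 0.13 4.72
tool z axis [-0.0138  0.015  -0.9998]
```

Call:
arm_command(
  increments=[
    [[0.1,0.1,1],0],
    [[0,0,1],0],
    [[0,0,1],0],
    [[0,0,0.7],0],
    [[0,0,0],0],
  ],
)

```text
t: 22.0
ee_pos: [360.1, 264.3, 52.1]
orientation: [-2.37, 2.06, 0.032]
ft_force: [0.9, -0.8, -1.4]
width: 15.8
```

```bash
python3 d.py 360.9 262.3 46 188
```

```text
t 22.0 pos [360.1 264.3  52.1] yaw -172.0 q [0.59 0.47 2.11 0.04 0.56 1.99] w 15.8 F [ 0.9 -0.8 -1.4]
now-frame delta cm [ 0.22 -0.06  0.61] turn 0.01
final-frame delta cm 0.21 -0.06 0.61
tool z axis [-0.0149  0.0142 -0.9998]
```

Call:
arm_command(
  increments=[
    [[0,0,0.3],0],
    [[0,0,0.2],0],
    [[0,0,0.1],0],
    [[0,0,0],0],
  ],
)

```text
t: 22.4
ee_pos: [359.9, 264.9, 46.3]
orientation: [-2.37, 2.059, 0.033]
ft_force: [-1.9, 0.9, 1.5]
width: 16.0
```

```bash
python3 d.py 360.9 262.3 46 188
```

```text
t 22.4 pos [359.9 264.9  46.3] yaw -172.0 q [0.59 0.48 2.11 0.04 0.55 1.99] w 16.0 F [-1.9  0.9  1.5]
now-frame delta cm [ 0.27 -0.07  0.03] turn 0.04
final-frame delta cm 0.27 -0.07 0.03
tool z axis [-0.0147  0.0148 -0.9998]
```

Call:
arm_command(
  increments=[
    [[0,0,0],0],
    [[0,0,0],0],
    [[0,0,0],0],
    [[0,0,0],0],
    [[0,0,0],0],
  ],
  gripper=0.5,
)

```text
t: 22.9
ee_pos: [361.7, 265.6, 47.2]
orientation: [-2.367, 2.057, 0.03]
ft_force: [0.6, -0.6, 0.4]
width: 43.4
```

Call:
arm_command(
  increments=[
    [[0,0,-1],0],
    [[0,0,-3],0],
    [[0,0,-4],0],
    [[0,0,-4],0],
    [[0,0,-4],0],
    [[0,0,-4],0],
    [[0,0,-2],0],
  ],
)

```text
t: 23.6
ee_pos: [362.0, 260.0, 276.4]
orientation: [2.37, -2.06, -0.032]
ft_force: [-0.3, 0.5, -0.5]
width: 43.6
```

```bash
python3 d.py 542 157 260 334.1
```

```text
t 23.6 pos [362.  260.  276.4] yaw -172.0 q [0.58 0.09 1.95 0.02 1.11 2.  ] w 43.6 F [-0.3  0.5 -0.5]
now-frame delta cm [ 12.73 -16.41   1.21] turn -146.09
final-frame delta cm -1.41 20.69 1.64
tool z axis [-0.0163  0.0127 -0.9998]
```

Call:
arm_command(
  increments=[
    [[0,0,0],-8.5],
    [[0,0,0],-8.5],
    [[0,0,0],-8.5],
    [[0,0,0],-8.5],
    [[0,0,0],-8.5],
    [[0,0,0],-8.5],
    [[0,0,0],-8.5],
    [[0,0,0],-8.5],
    [[0,0,0],-8.5],
    [[0,0,0],-8.5],
    [[0,0,0],-8.5],
    [[0,0,0],-8.5],
    [[0,0,0],-8.5],
    [[0,0,0],-8.5],
    [[0,0,0],-8.5],
    [[0,0,0],-8.5],
    [[0,0,0],-5],
    [[0,0,0],0],
  ],
  gripper=0.8,
)

```text
t: 25.4
ee_pos: [359.2, 257.2, 293.7]
orientation: [-2.689, -1.588, -0.015]
ft_force: [0.5, 0.1, -0.6]
width: 70.3
```

```bash
python3 d.py 542 157 200 334.1
```

```text
t 25.4 pos [359.2 257.2 293.7] yaw -28.9 q [ 0.58  0.05  1.95  0.02  1.13 -0.49] w 70.3 F [ 0.5  0.1 -0.6]
now-frame delta cm [-0.11 20.95  9.13] turn -2.98
final-frame delta cm -1.03 20.82 9.37
tool z axis [-0.001   0.0211 -0.9998]
```

Call:
arm_command(
  increments=[
    [[0,1,0],-3],
    [[-0.2,3,0],0],
    [[-0.2,3,0],0],
    [[-0.2,3,0],0],
    [[-0.2,3,1],0],
    [[-0.2,3,2],0],
    [[0,3,2],0],
    [[0,1.5,3],0],
    [[0,0,0],0],
  ],
)

```text
t: 26.3
ee_pos: [544.6, 154.5, 214.5]
orientation: [-2.665, -1.63, -0.027]
ft_force: [-0.3, -0.1, -0.2]
width: 70.3
```

```bash
python3 d.py 542 157 130 334.1; python3 - <<'E'
from h import *
im=get_image("top");cv2.imwrite("pics/t9.png",im[:,:,::-1]);cv2.imwrite("pics/t9z.png",cv2.resize(im[180:280,100:220,::-1],None,fx=6,fy=6,interpolation=cv2.INTER_CUBIC))
im=get_image("wrist");cv2.imwrite("pics/w9.png",im[:,:,::-1])
E
```

```text
t 26.3 pos [544.6 154.5 214.5] yaw -27.1 q [ 0.24  0.34  1.78  0.03  1.01 -0.87] w 70.3 F [-0.3 -0.1 -0.2]
now-frame delta cm [-0.09 -0.3   8.45] turn -1.2
final-frame delta cm 0.11 -0.35 8.45
tool z axis [ 0.0054  0.0238 -0.9997]
```

View pics/t9z.png

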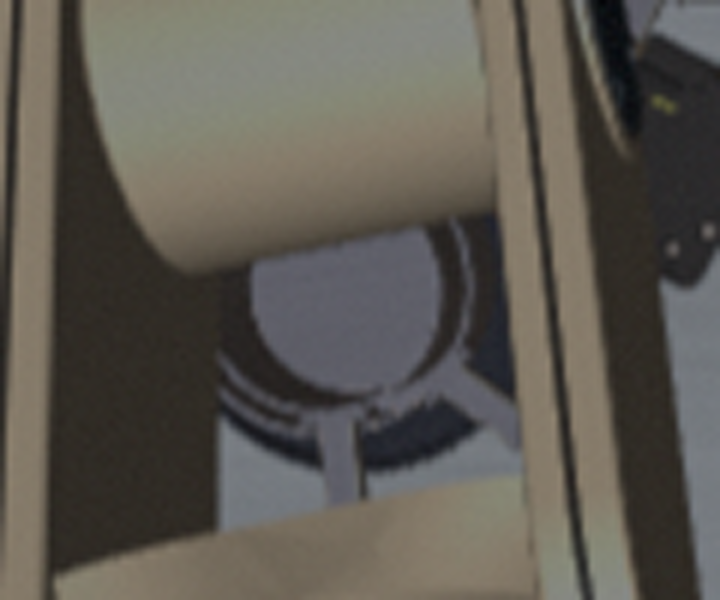

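View pics/w9.png

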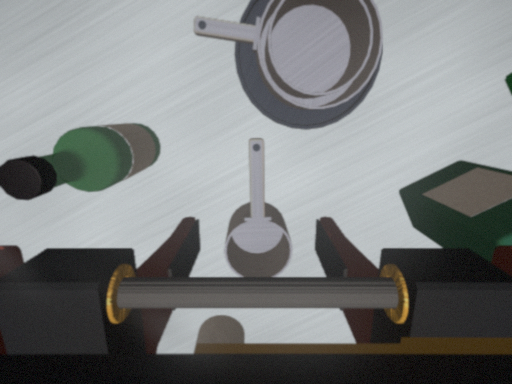

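Call:
arm_command(
  increments=[
    [[0,-0.3,1.5],-1.2],
    [[0,0,3],0],
    [[0,0,3],0],
    [[0,0,3],0],
    [[0,0,1.5],0],
    [[0,0,0],0],
  ],
)

```text
t: 27.0
ee_pos: [546.9, 166.3, 108.5]
orientation: [-2.651, -1.662, -0.062]
ft_force: [0.5, -0.6, 0.6]
width: 70.3
```

```bash
python3 d.py 542.7 157 48 334.1; python3 - <<'E'
from h import *
im=get_image("wrist");cv2.imwrite("pics/w10.png",im[:,:,::-1])
E
```

```text
t 27.0 pos [546.9 166.3 108.5] yaw -25.8 q [ 0.26  0.49  1.85  0.03  0.77 -0.88] w 70.3 F [ 0.5 -0.6  0.6]
now-frame delta cm [-1.26 -0.04  6.  ] turn 0.07
final-frame delta cm -1.03 0.03 6.05
tool z axis [ 0.0272  0.0309 -0.9992]
```

View pics/w10.png

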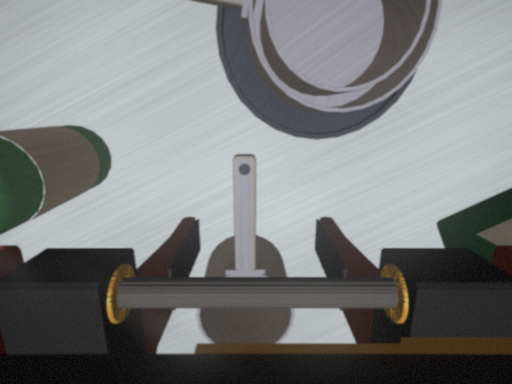

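Call:
arm_command(
  increments=[
    [[-0.5,0,0.5],0],
    [[-0.6,0,1],0],
    [[0,0,1.5],0],
    [[0,0,1.5],0],
    [[0,0,0.5],0],
    [[0,0,0],0],
  ],
)

```text
t: 27.65
ee_pos: [546.6, 158.5, 61.1]
orientation: [-2.654, -1.663, -0.077]
ft_force: [0.0, 0.2, 0.5]
width: 70.1
```

```bash
python3 d.py 542.7 157 48 334.1; python3 - <<'E'
from h import *
im=get_image("wrist");cv2.imwrite("pics/w11.png",im[:,:,::-1])
E
```

```text
t 27.65 pos [546.6 158.5  61.1] yaw -25.9 q [ 0.25  0.56  1.87  0.04  0.66 -0.9 ] w 70.1 F [0.  0.2 0.5]
now-frame delta cm [-0.37 -0.31  1.29] turn 0.03
final-frame delta cm -0.31 -0.29 1.31
tool z axis [ 0.0372  0.0336 -0.9987]
```

View pics/w11.png

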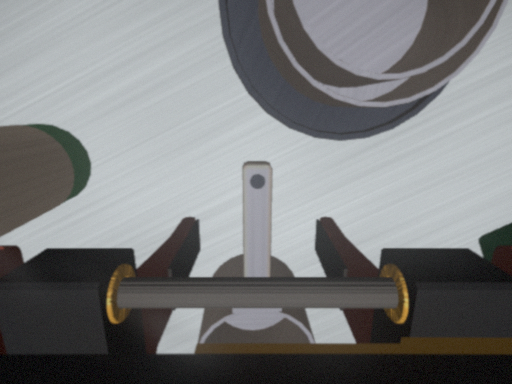

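Call:
arm_command(
  increments=[
    [[0,-0.3,0.6],0],
    [[0,0,0.5],0],
    [[0,0,0.2],0],
    [[0,0,0],0],
  ],
)

```text
t: 28.1
ee_pos: [545.0, 160.7, 48.2]
orientation: [-2.654, -1.663, -0.08]
ft_force: [-0.2, 0.0, 0.3]
width: 70.5
```

```bash
python3 d.py 542.7 157 48 334.1
```

```text
t 28.1 pos [545.  160.7  48.2] yaw -25.9 q [ 0.25  0.58  1.88  0.04  0.63 -0.9 ] w 70.5 F [-0.2  0.   0.3]
now-frame delta cm [-0.43 -0.05 -0.  ] turn 0.02
final-frame delta cm -0.43 -0.05 0.02
tool z axis [ 0.039   0.0341 -0.9987]
```

Call:
arm_command(
  increments=[
    [[-0.2,0,0],0],
    [[0,0,0],0],
    [[0,0,0],0],
    [[0,0,0],0],
    [[0,0,0],0],
    [[0,0,0],0],
    [[0,0,0],0],
    [[0,0,0],0],
    [[0,0,0],0],
    [[0,0,0],0],
    [[0,0,0],0],
  ],
  gripper=0,
)

```text
t: 29.2
ee_pos: [544.6, 158.8, 49.0]
orientation: [-2.655, -1.664, -0.082]
ft_force: [-0.3, 0.4, 0.8]
width: 16.0
```

Call:
arm_command(
  increments=[
    [[0,0,-0.5],0],
    [[0,0,-1],0],
    [[0,0,-1],0],
    [[0,0,-1],0],
    [[0,0,-1],0],
    [[0,0,0],0],
  ],
)

```text
t: 29.8
ee_pos: [542.4, 157.1, 98.1]
orientation: [-2.654, -1.663, -0.082]
ft_force: [-0.1, -0.0, -2.5]
width: 15.6
```

```bash
python3 d.py 542.7 157 290 334.1;python3 - <<'E'
from h import *
im=get_image("wrist");cv2.imwrite("pics/w12.png",im[:,:,::-1])
im=get_image("side");cv2.imwrite("pics/s12.png",cv2.resize(im[130:334,150:450,::-1],None,fx=2.5,fy=2.5))
E
```

```text
t 29.8 pos [542.4 157.1  98.1] yaw -25.9 q [ 0.25  0.49  1.88  0.04  0.73 -0.9 ] w 15.6 F [-0.1 -0.  -2.5]
now-frame delta cm [  0.93   0.43 -19.16] turn 0.01
final-frame delta cm 0.0 0.03 -19.19
tool z axis [ 0.0399  0.0345 -0.9986]
```

View pics/w12.png

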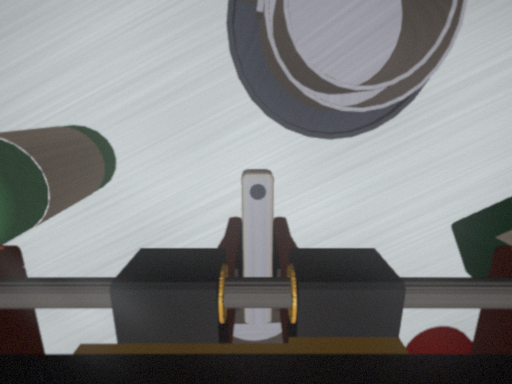

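View pics/s12.png

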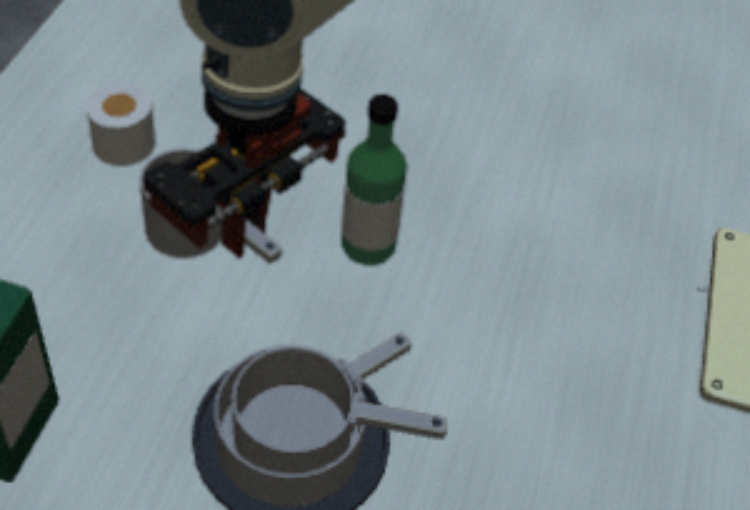

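```bash
python3 - <<'E'
from h import *
from m import fitc
im=cv2.imread("pics/s12.png");cv2.imwrite("pics/s12z.png",cv2.resize(im[320:510,180:460],None,fx=2.8,fy=2.8,interpolation=cv2.INTER_CUBIC))
im=cv2.imread("pics/t9.png");cv2.imwrite("pics/t9y.png",cv2.resize(im[200:270,120:200],None,fx=9,fy=8.5,interpolation=cv2.INTER_CUBIC))
E
```

```text
(no output)
```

View pics/s12z.png

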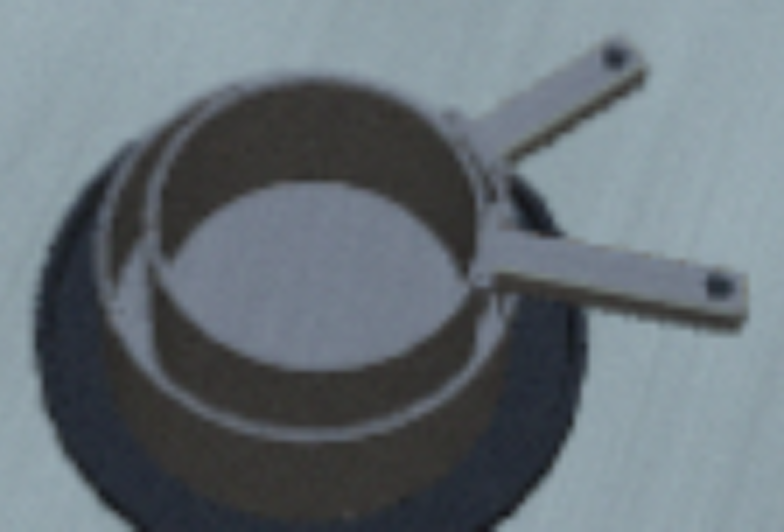

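Call:
arm_command(
  increments=[
    [[0,0,-2],0],
    [[0,0,-3],0],
    [[0,0,-3],0],
    [[0,0,-3],0],
    [[0,0,-1],0],
    [[0,0,0],0],
  ],
)

```text
t: 30.5
ee_pos: [534.3, 152.1, 216.6]
orientation: [-2.652, -1.662, -0.066]
ft_force: [0.3, 0.3, -1.7]
width: 15.8
```

```bash
python3 - <<'E'
from h import *
from m import fitc
c=cam("side")
f=lambda P:[((u/2.8+180)/2.5+150,(v/2.8+320)/2.5+130) for u,v in P]
M=toplane(c,f([(150,225),(180,145),(240,90),(315,73),(400,95),(230,345),(315,374),(400,345)]),69)
L=toplane(c,f([(97,240),(115,320),(200,412),(300,440),(400,420),(480,370)]),55)
T=toplane(c,f([(748,300),(648,60)]),[71])
for P in (M,L): print(fitc(P), P[:,:2].round(0).tolist())
print("tips",toplane(c,f([(745,290)]),64)[0].round(0),toplane(c,f([(632,55)]),48)[0].round(0))
E
python3 d.py 390 330 290 321
```

```text
(array([447.88988149, 277.2200222 ]), np.float64(50.95017893724424)) [[495.0, 298.0], [496.0, 268.0], [486.0, 243.0], [466.0, 229.0], [439.0, 227.0], [458.0, 327.0], [431.0, 327.0], [411.0, 310.0]]
(array([449.75248415, 279.09140802]), np.float64(64.86370719744747)) [[511.0, 301.0], [496.0, 324.0], [461.0, 343.0], [431.0, 342.0], [406.0, 325.0], [389.0, 302.0]]
tips [321. 254.  64.] [377. 172.  48.]
t 30.5 pos [534.3 152.1 216.6] yaw -25.9 q [ 0.24  0.31  1.82  0.03  0.98 -0.89] w 15.8 F [ 0.3  0.3 -1.7]
now-frame delta cm [ 10.01 -20.65  -7.2 ] turn 13.12
final-frame delta cm 4.74 -22.41 -7.34
tool z axis [ 0.03   0.032 -0.999]
```

Call:
arm_command(
  increments=[
    [[0,-0.5,0],4],
    [[0,-1,0],6],
    [[0,-1,0],1],
    [[0,0,0],0],
  ],
)

```text
t: 30.9
ee_pos: [509.9, 164.6, 209.9]
orientation: [-2.8, -1.386, -0.052]
ft_force: [-0.5, -0.5, -1.5]
width: 16.1
```

```bash
python3 d.py 380.9 327.5 200 323
```

```text
t 30.9 pos [509.9 164.6 209.9] yaw -37.3 q [ 0.28  0.3   1.86  0.03  0.96 -0.66] w 16.1 F [-0.5 -0.5 -1.5]
now-frame delta cm [  5.08 -20.13   1.19] turn -0.34
final-frame delta cm 5.24 -20.1 0.99
tool z axis [ 0.0223  0.03   -0.9993]
```

Call:
arm_command(
  increments=[
    [[0.4,-1.5,0],0],
    [[0.8,-3,0],0],
    [[0.8,-3,0],0],
    [[0.8,-3,0],0],
    [[0.8,-3,0],0],
    [[0.8,-3,0],0],
    [[0.6,-2.4,0],0],
    [[0.2,-1,0],0],
    [[0,0,0],0],
  ],
)

```text
t: 31.8
ee_pos: [374.1, 333.8, 204.9]
orientation: [-2.797, -1.39, -0.038]
ft_force: [0.9, -0.8, -0.5]
width: 15.7
```

```bash
python3 d.py 380.9 327.5 140 323
```

```text
t 31.8 pos [374.1 333.8 204.9] yaw -37.1 q [ 0.7   0.25  1.93  0.01  0.93 -0.23] w 15.7 F [ 0.9 -0.8 -0.5]
now-frame delta cm [-0.28  0.96  6.48] turn -0.14
final-frame delta cm -0.09 0.93 6.49
tool z axis [ 0.0142  0.0265 -0.9995]
```

Call:
arm_command(
  increments=[
    [[-0.1,0.4,1.5],0],
    [[-0.1,0.4,2],0],
    [[0,0,2],0],
    [[0,0,1],0],
    [[0,0,0],0],
  ],
)

```text
t: 32.3
ee_pos: [383.0, 327.0, 137.6]
orientation: [-2.798, -1.391, -0.041]
ft_force: [0.5, 0.3, -1.4]
width: 15.7
```

```bash
python3 d.py 380.9 327.5 60 323; python3 - <<'E'
from h import *
im=get_image("top");cv2.imwrite("pics/t13f.png",im[:,:,::-1]);cv2.imwrite("pics/t13.png",cv2.resize(im[180:280,100:220,::-1],None,fx=6,fy=6,interpolation=cv2.INTER_CUBIC))
im=get_image("side");cv2.imwrite("pics/s13f.png",im[:,:,::-1]);cv2.imwrite("pics/s13.png",cv2.resize(im[220:350,200:350,::-1],None,fx=4.5,fy=4.5,interpolation=cv2.INTER_CUBIC))
E
```

```text
t 32.3 pos [383.  327.  137.6] yaw -37.1 q [ 0.68  0.36  1.98  0.02  0.78 -0.26] w 15.7 F [ 0.5  0.3 -1.4]
now-frame delta cm [-0.33 -0.17  7.75] turn -0.13
final-frame delta cm -0.09 -0.2 7.76
tool z axis [ 0.0161  0.0265 -0.9995]
```

View pics/t13.png

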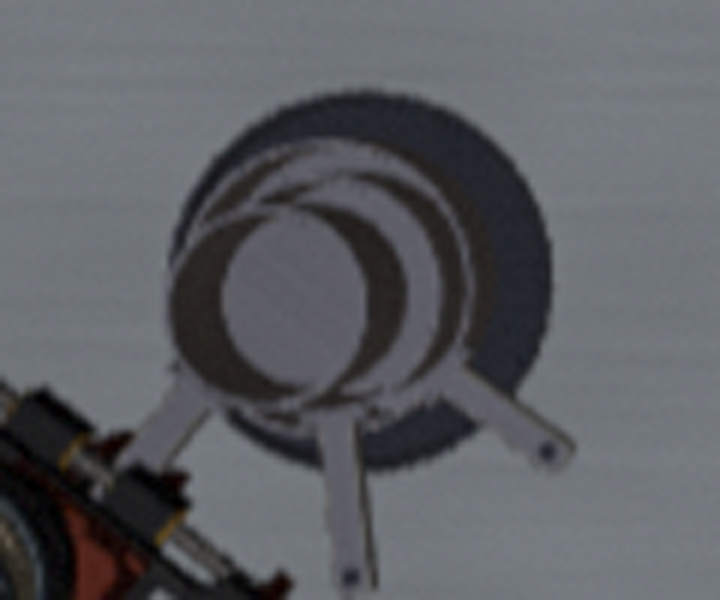

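View pics/s13.png

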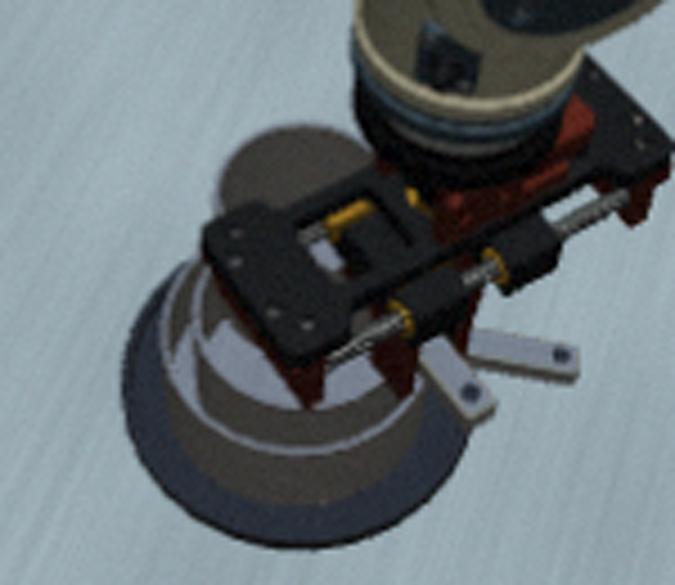

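```bash
python3 - <<'E'
from h import *
c=cam("top");f=lambda u,v:(100+(u-2.5)/6,180+(v-2.5)/6)
print(toplane(c,[f(168,300),f(272,408),f(270,305)],160.6).round(1))
print(toplane(c,[f(465,300)],69).round(1),toplane(c,[f(350,582),f(560,462)],[68]).round(1))
E
```

```text
[[452.1 310.4 160.6]
 [411.1 268.7 160.6]
 [450.9 270.8 160.6]]
[[446.2 215.   69. ]] [[324.7 261.1  68. ]
 [377.5 172.5  68. ]]
```

Call:
arm_command(
  increments=[
    [[0,-0.3,1],0],
    [[0,0,1.5],0],
    [[0,0,1.5],0],
    [[0,0,1],0],
    [[0,0,0],0],
  ],
)

```text
t: 32.9
ee_pos: [384.3, 333.2, 89.6]
orientation: [-2.796, -1.39, -0.056]
ft_force: [-0.4, -0.2, -2.2]
width: 15.5
```

```bash
python3 d.py 380.9 327.5 60 323
```

```text
t 32.9 pos [384.3 333.2  89.6] yaw -37.1 q [ 0.68  0.45  2.    0.02  0.66 -0.25] w 15.5 F [-0.4 -0.2 -2.2]
now-frame delta cm [-0.78  0.08  2.93] turn -0.12
final-frame delta cm -0.66 0.07 2.96
tool z axis [ 0.0239  0.0328 -0.9992]
```

Call:
arm_command(
  increments=[
    [[-0.3,0,0.8],0],
    [[-0.3,0,0.8],0],
    [[0,0,0.6],0],
    [[0,0,0],0],
  ],
)

```text
t: 33.3
ee_pos: [381.4, 329.4, 66.7]
orientation: [-2.795, -1.39, -0.059]
ft_force: [-0.5, 0.2, -1.2]
width: 15.9
```

```bash
python3 d.py 380.9 327.5 60 323
```

```text
t 33.3 pos [381.4 329.4  66.7] yaw -37.1 q [ 0.68  0.48  2.01  0.02  0.6  -0.26] w 15.9 F [-0.5  0.2 -1.2]
now-frame delta cm [-0.22  0.07  0.66] turn -0.11
final-frame delta cm -0.19 0.07 0.67
tool z axis [ 0.0255  0.0341 -0.9991]
```

Call:
arm_command(
  increments=[
    [[0,0,0.3],0],
    [[0,0,0.2],0],
    [[0,0,0.1],0],
    [[0,0,0],0],
  ],
)

```text
t: 33.7
ee_pos: [382.2, 330.5, 61.2]
orientation: [-2.795, -1.39, -0.062]
ft_force: [-1.3, -1.3, 1.0]
width: 15.4
```

```bash
python3 d.py 380.9 327.5 60 323
```

```text
t 33.7 pos [382.2 330.5  61.2] yaw -37.1 q [ 0.68  0.5   2.01  0.02  0.59 -0.26] w 15.4 F [-1.3 -1.3  1. ]
now-frame delta cm [-0.33  0.08  0.11] turn -0.11
final-frame delta cm -0.32 0.08 0.12
tool z axis [ 0.0268  0.0355 -0.999 ]
```

Contact is at the expected height, so I'll release gently and retreat upward.

Call:
arm_command(
  increments=[
    [[0,0,0.1],0],
    [[0,0,0],0],
    [[0,0,0],0],
    [[0,0,0],0],
    [[0,0,0],0],
    [[0,0,0],0],
  ],
  gripper=0.5,
)

```text
t: 34.3
ee_pos: [383.0, 330.7, 60.5]
orientation: [-2.794, -1.39, -0.065]
ft_force: [-0.2, -0.1, -0.0]
width: 43.7
```

Call:
arm_command(
  increments=[
    [[0,0,-1],0],
    [[0,0,-2],0],
    [[0,0,-3],0],
    [[0,0,-4],0],
    [[0,0,-4],0],
    [[0,0,-4],0],
    [[0,-3,-2],0],
    [[0,-3,-1],0],
    [[0,-3,0],0],
    [[0,0,0],0],
  ],
)

```text
t: 35.3
ee_pos: [302.9, 377.9, 286.1]
orientation: [-2.794, -1.384, -0.071]
ft_force: [-0.7, -0.4, 0.4]
width: 44.0
```

```bash
python3 d.py 380.9 327.5 60 323; python3 - <<'E'
from h import *
im=get_image("top");cv2.imwrite("pics/t14f.png",im[:,:,::-1]);cv2.imwrite("pics/t14.png",cv2.resize(im[180:280,100:220,::-1],None,fx=6,fy=6,interpolation=cv2.INTER_CUBIC))
im=get_image("side");cv2.imwrite("pics/s14f.png",im[:,:,::-1]);cv2.imwrite("pics/s14.png",cv2.resize(im[220:350,200:350,::-1],None,fx=4.5,fy=4.5,interpolation=cv2.INTER_CUBIC))
E
```

```text
t 35.3 pos [302.9 377.9 286.1] yaw -37.3 q [ 0.87  0.11  1.9   0.    1.08 -0.05] w 44.0 F [-0.7 -0.4  0.4]
now-frame delta cm [-0.44  9.26 22.62] turn -0.29
final-frame delta cm 0.67 9.26 22.61
tool z axis [ 0.0309  0.0406 -0.9987]
```

View pics/t14.png

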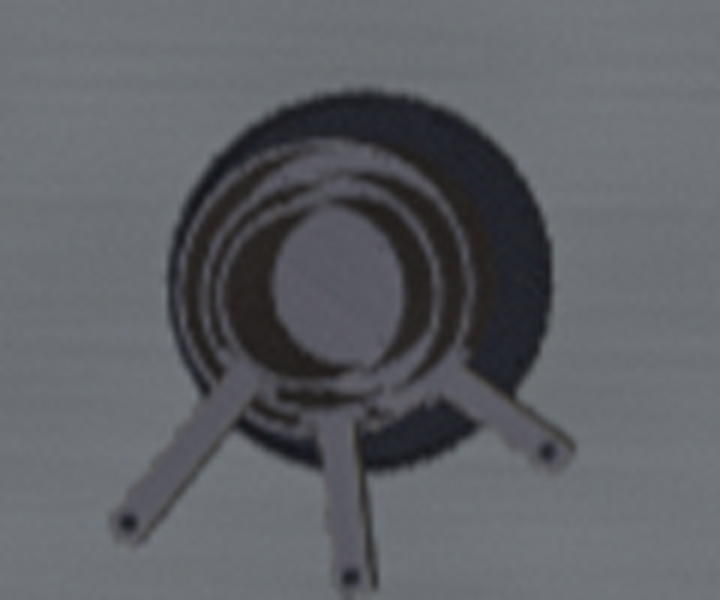

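View pics/s14f.png

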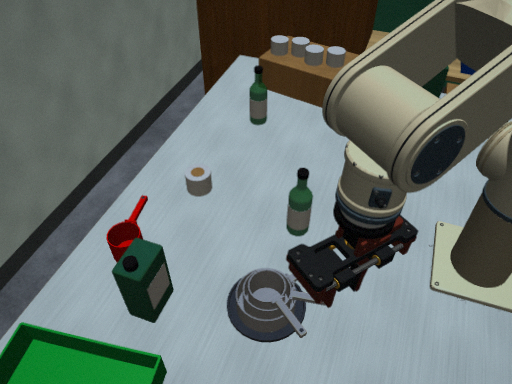

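View pics/s14.png

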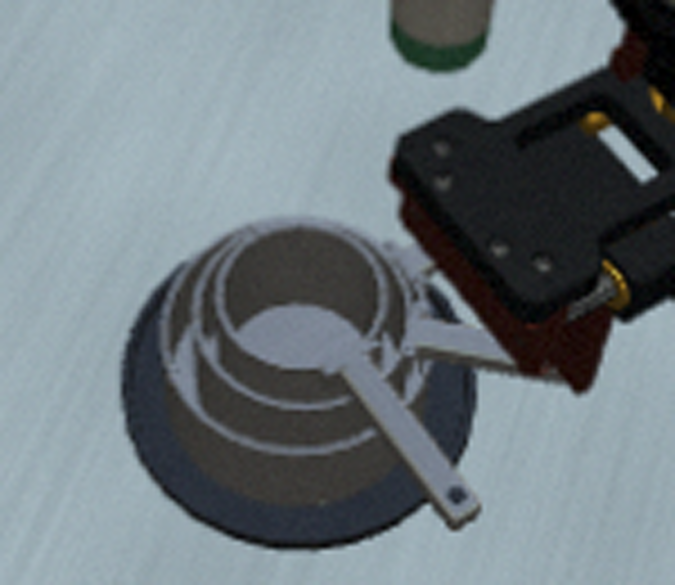

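```bash
python3 - <<'E'
from h import *
from m import fitc
ct=cam("top");f=lambda P:[(100+(u-2.5)/6,180+(v-2.5)/6) for u,v in P]
cs=cam("side");g=lambda P:[(200+(u-1.75)/4.5,220+(v-1.75)/4.5) for u,v in P]
tips=[toplane(ct,f([p]),z)[0,:2] for p,z in [((568,460),55),((350,592),71),((118,535),85)]]
small=fitc(toplane(cs,g([(214,290),(235,245),(300,218),(360,240),(388,300),(220,335),(300,408)][:5]),83)); print("small rim side",small)
med=fitc(toplane(cs,g([(192,300),(200,340),(240,390),(300,409),(350,402)]),69));print("med rim side",med)
C=np.array([448,276.5])
a=[np.degrees(np.arctan2(*(t-C)[::-1]))%360 for t in tips]
print([t.round(0) for t in tips],np.round(a,1),[np.linalg.norm(t-C).round(0) for t in tips])
print(np.linalg.norm(tips[0]-tips[1]),np.linalg.norm(tips[1]-tips[2]),np.linalg.norm(tips[0]-tips[2]))
print("small top left edge",toplane(ct,f([(220,290)]),83)[0].round(0),"bottom",toplane(ct,f([(330,385)]),83)[0].round(0))
for nm,px,z in [("bottle_a cap",(244.5,235),200)]: pass
a0=cv2.imread("pics/top0.png").astype(int);b=cv2.imread("pics/t14f.png").astype(int)
for nm,(u,v) in dict(ba=(245,231),bb=(410,130),lab=(266,116),tin=(120,130),red=(180,90)).items():
    print(nm,np.abs(a0-b)[v-22:v+22,u-22:u+22].mean().round(2))
E
```

```text
small rim side (array([451.03970994, 275.85966129]), np.float64(40.36273473562729))
med rim side (array([448.5038632 , 274.15461431]), np.float64(53.807693390268284))
[array([376., 171.]), array([321., 260.]), array([346., 355.])] [235.8 187.3 142.4] [np.float64(127.0), np.float64(128.0), np.float64(128.0)]
104.69796970870989 97.92975154057231 186.07273042563895
small top left edge [450. 316.  83.] bottom [410. 268.  83.]
ba 3.27
bb 2.94
lab 3.51
tin 2.66
red 3.04
```

All checks hold: handles at 236°, 187° and 142°, the pans concentric, the other objects unmoved and the gripper clear. Handing in.

```bash
python3 -c "
from workcell import *
print(close_job())"
```

```text
the job is handed in; nothing more can be done
None
```

The three pans are stacked on the drip tray: large at the bottom, medium in it, small in that. I carried each by its handle, lowered it until the force reading showed contact at the expected height, and let go. I handed the job in at about 35 s of the 72 s allowed. No verdict is reported, so what follows is from my own last pictures.

- **Handles:** they lie at about 236°, 187° and 142°, so they are about 49° and 45° apart and turn the same way. The large and small handle ends are about 186 mm apart (needed: over 110 mm).
- **Centring:** the small pan's rim measured about 3 mm off the medium's. The large pan is about 2 to 3 mm off the tray centre.
- **Level:** the rims fit circles of about the right size at their nested heights, which agrees with all three sitting flat. I did not measure tilt directly.
- **Other things:** the bottles, the tin, the label roll and the red look-alike look unmoved from the first top picture. The gripper was raised clear of the stack.

**Disagreements:**
- The wrist camera put the pan centres about 4 to 5 mm farther from the grasp than the top camera did. I went with the top camera and arm readings, and each pan landed as they predicted.
- The tool leaned up to about 3° during the moves. The pans settled flat when released.

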